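# Rack the kit panels and hang the reel

### The job

Get the workshop's parts ready for the next class: take every plywood panel out of the wooden block and push it upright into a spring-clip slot of its own in the aluminium rack, centred along the slot and fully home on the slot's floor. Also lower the plywood reel into the grey stand, centred between its two brackets, so that both ends of the axle rest evenly on the bottom of the open slots. Leave the glue bottle, the mouse and the tape where they are.

Things in the scene. Friction and masses are not known exactly. Their poses are not given: they have to be found in the camera images.
- rack: fixed aluminium clip rack, base 120 (x) x 216 (y) x 10 mm, five slots open at their ends, 42 mm apart along y (slot0 at y = -84 mm). A panel set in a slot stops on the sprung leaf, underside about 30 mm above the slot floor; it does not sink by its own weight, needs 5 to 15 N of downward push to reach the floor, and is then held against the slot's wall. Origin: underside centre.
- slot0 (a point): slot 0 of the rack: point on its floor (10 mm over the table) mid-way along, under the middle of a seated panel; x along the slot, y across, z up. At -y a fixed wall 104 mm long, face y = -5 mm, 40 mm high, flared lip up to 53 mm. At +y a steel spring leaf 40 mm long, face y = +2 mm at 13 to 24 mm above the floor, flaring to y = +11 mm at 41 mm; it yields 3 mm (7 N) to a panel.
- slot1 (a point): slot 1 of the rack: point on its floor (10 mm over the table) mid-way along, under the middle of a seated panel; x along the slot, y across, z up. At -y a fixed wall 104 mm long, face y = -5 mm, 40 mm high, flared lip up to 53 mm. At +y a steel spring leaf 40 mm long, face y = +2 mm at 13 to 24 mm above the floor, flaring to y = +11 mm at 41 mm; it yields 3 mm (7 N) to a panel.
- slot2 (a point): slot 2 of the rack: point on its floor (10 mm over the table) mid-way along, under the middle of a seated panel; x along the slot, y across, z up. At -y a fixed wall 104 mm long, face y = -5 mm, 40 mm high, flared lip up to 53 mm. At +y a steel spring leaf 40 mm long, face y = +2 mm at 13 to 24 mm above the floor, flaring to y = +11 mm at 41 mm; it yields 3 mm (7 N) to a panel.
- slot3 (a point): slot 3 of the rack: point on its floor (10 mm over the table) mid-way along, under the middle of a seated panel; x along the slot, y across, z up. At -y a fixed wall 104 mm long, face y = -5 mm, 40 mm high, flared lip up to 53 mm. At +y a steel spring leaf 40 mm long, face y = +2 mm at 13 to 24 mm above the floor, flaring to y = +11 mm at 41 mm; it yields 3 mm (7 N) to a panel.
- slot4 (a point): slot 4 of the rack: point on its floor (10 mm over the table) mid-way along, under the middle of a seated panel; x along the slot, y across, z up. At -y a fixed wall 104 mm long, face y = -5 mm, 40 mm high, flared lip up to 53 mm. At +y a steel spring leaf 40 mm long, face y = +2 mm at 13 to 24 mm above the floor, flaring to y = +11 mm at 41 mm; it yields 3 mm (7 N) to a panel.
- panel0_mid (a point): centre (half-way up) of a plywood panel with three vent slits, 100 long (its x) x 10 thick (its y) x 90 mm high (its z), 85 g nominal; both faces and both ends are alike. It starts standing on its long edge in a slot of the wooden block, underside 10 mm above the table. May be absent.
- panel1_mid (a point): centre (half-way up) of a plywood panel with three vent slits, 100 long (its x) x 10 thick (its y) x 90 mm high (its z), 85 g nominal; both faces and both ends are alike. It starts standing on its long edge in a slot of the wooden block, underside 10 mm above the table. May be absent.
- panel2_mid (a point): centre (half-way up) of a plywood panel with three vent slits, 100 long (its x) x 10 thick (its y) x 90 mm high (its z), 85 g nominal; both faces and both ends are alike. It starts standing on its long edge in a slot of the wooden block, underside 10 mm above the table. May be absent.
- panel3_mid (a point): centre (half-way up) of a plywood panel with three vent slits, 100 long (its x) x 10 thick (its y) x 90 mm high (its z), 85 g nominal; both faces and both ends are alike. It starts standing on its long edge in a slot of the wooden block, underside 10 mm above the table. May be absent.
- panel4_mid (a point): centre (half-way up) of a plywood panel with three vent slits, 100 long (its x) x 10 thick (its y) x 90 mm high (its z), 85 g nominal; both faces and both ends are alike. It starts standing on its long edge in a slot of the wooden block, underside 10 mm above the table. May be absent.
- block: fixed dark wooden block, 120 (x) x 232 (y) x 50 mm high, with five cross slots 42 mm apart along its y (y = -84, -42, 0, 42, 84 mm), each 14 mm wide, floor 10 mm above the table; slots are open at their x ends. Panels stand in them loosely, rising 50 mm above the block's top. Origin at the centre of its underside.
- reel_mid (a point): centre of an empty plywood reel on a steel axle: two square flanges 72 x 72 mm with corners clipped by 8 mm, outer faces at y = -30 and +30 mm, 6 mm thick, with a core 36 mm in diameter; the axle lies along y, 10 mm in diameter, 160 mm long, fixed to the reel. It starts standing on the flat sides of its flanges on the table, this point 36 mm up. 200 g nominal.
- axle_left (a point): centre of the axle's end at reel y = +80 mm
- axle_right (a point): centre of the axle's end at reel y = -80 mm
- stand_seat (a point): where the reel's centre lies when seated in the fixed grey stand, 55 mm above the table; the axle then lies along this y. Stand: foot 70 (x) x 140 (y) x 8 mm; two brackets 60 mm wide (x), at y = -70 to -62 and +62 to +70 mm, each with a slot open at the top: 14 mm wide (x), bottom 50 mm above the table, mouth flaring from 70 to 80 mm above the table.
- glue: bystander: white bottle 44 mm in diameter, 120 mm high, origin at the centre of its underside
- mouse: bystander: black computer mouse 100 x 58 x 30 mm, origin at the centre of its underside
- tape: bystander: roll of brown tape 90 mm in diameter, 24 mm high, lying flat, origin at the centre of its underside

How it is judged:
At the end, for the whole second after the job is handed in: Each panel present: centre within 12 mm of a slot's middle from above, at most 3.5 mm off its floor, upright to 0.12 rad, along the slot to 0.15 rad. Reel: within 12 mm of the stand's middle from above, axle along its line to 0.1 rad, both ends within 4 mm of bottomed. All at rest (((horizontal distance between panel0_mid and slot0 below 0.012 m and z of panel0_mid in the frame of slot0 below 0.0485 m) or (horizontal distance between panel0_mid and slot1 below 0.012 m and z of panel0_mid in the frame of slot1 below 0.0485 m) or (horizontal distance between panel0_mid and slot2 below 0.012 m and z of panel0_mid in the frame of slot2 below 0.0485 m) or (horizontal distance between panel0_mid and slot3 below 0.012 m and z of panel0_mid in the frame of slot3 below 0.0485 m) or (horizontal distance between panel0_mid and slot4 below 0.012 m and z of panel0_mid in the frame of slot4 below 0.0485 m)) and angle between each of panel0_mid, panel1_mid, panel2_mid, panel3_mid, panel4_mid's own z axis and vertical below 0.12 rad and angle between the x axis of each of panel0_mid, panel1_mid, panel2_mid, panel3_mid, panel4_mid and the x axis of slot0, either way round below 0.15 rad and linear speed of each of panel0, panel1, panel2, panel3, panel4, reel below 0.02 m/s and ((horizontal distance between panel1_mid and slot0 below 0.012 m and z of panel1_mid in the frame of slot0 below 0.0485 m) or (horizontal distance between panel1_mid and slot1 below 0.012 m and z of panel1_mid in the frame of slot1 below 0.0485 m) or (horizontal distance between panel1_mid and slot2 below 0.012 m and z of panel1_mid in the frame of slot2 below 0.0485 m) or (horizontal distance between panel1_mid and slot3 below 0.012 m and z of panel1_mid in the frame of slot3 below 0.0485 m) or (horizontal distance between panel1_mid and slot4 below 0.012 m and z of panel1_mid in the frame of slot4 below 0.0485 m)) and ((horizontal distance between panel2_mid and slot0 below 0.012 m and z of panel2_mid in the frame of slot0 below 0.0485 m) or (horizontal distance between panel2_mid and slot1 below 0.012 m and z of panel2_mid in the frame of slot1 below 0.0485 m) or (horizontal distance between panel2_mid and slot2 below 0.012 m and z of panel2_mid in the frame of slot2 below 0.0485 m) or (horizontal distance between panel2_mid and slot3 below 0.012 m and z of panel2_mid in the frame of slot3 below 0.0485 m) or (horizontal distance between panel2_mid and slot4 below 0.012 m and z of panel2_mid in the frame of slot4 below 0.0485 m)) and ((horizontal distance between panel3_mid and slot0 below 0.012 m and z of panel3_mid in the frame of slot0 below 0.0485 m) or (horizontal distance between panel3_mid and slot1 below 0.012 m and z of panel3_mid in the frame of slot1 below 0.0485 m) or (horizontal distance between panel3_mid and slot2 below 0.012 m and z of panel3_mid in the frame of slot2 below 0.0485 m) or (horizontal distance between panel3_mid and slot3 below 0.012 m and z of panel3_mid in the frame of slot3 below 0.0485 m) or (horizontal distance between panel3_mid and slot4 below 0.012 m and z of panel3_mid in the frame of slot4 below 0.0485 m)) and ((horizontal distance between panel4_mid and slot0 below 0.012 m and z of panel4_mid in the frame of slot0 below 0.0485 m) or (horizontal distance between panel4_mid and slot1 below 0.012 m and z of panel4_mid in the frame of slot1 below 0.0485 m) or (horizontal distance between panel4_mid and slot2 below 0.012 m and z of panel4_mid in the frame of slot2 below 0.0485 m) or (horizontal distance between panel4_mid and slot3 below 0.012 m and z of panel4_mid in the frame of slot3 below 0.0485 m) or (horizontal distance between panel4_mid and slot4 below 0.012 m and z of panel4_mid in the frame of slot4 below 0.0485 m)) and horizontal distance between reel_mid and stand_seat below 0.012 m and angle between the y axis of reel_mid and the y axis of stand_seat, either way round below 0.1 rad and z of each of axle_left, axle_right in the frame of stand_seat below 0.004 m); the robot touches nothing.
It fails at once if the glue is moved by more than 4 cm (distance of glue from where it was at the start of the episode above 0.04 m).
It fails at once if the mouse is moved by more than 4 cm (distance of mouse from where it was at the start of the episode above 0.04 m).
It fails at once if the tape is moved by more than 4 cm (distance of tape from where it was at the start of the episode above 0.04 m).
Of panel0, panel1, panel2, panel3, panel4 only 3 to 5 are there at a start; the rules pass over those that are not, and their reading is None.
At some moment in a run one of reel may be knocked a few centimetres aside while the robot is not near it.
It also fails if it takes over 210 s, if anything falls off the work surface, if the arm or the gripper's body presses on something with over 40 N, if the wrist force passes 120 N, or if a joint passes its speed limit or range.

### The arm

A 7-joint arm with a two-finger parallel gripper is mounted at the origin on the work surface. World frame = base frame: x ahead of the robot, y to its left, z up, the work surface at z = 0. Lengths are in m, angles in rad, forces in N, time in s.
With the tool pointing down it reaches from about 0.375 to 0.925 m from the base axis. Payload 3.1 kg.
Tool frame: the origin (TCP) lies midway between the tips of the shut fingers; the grasp point (between the pads) lies 19 mm behind it; z points along the fingers, y is the direction in which the jaws open and shut (so a half turn about z gives the same grasp; the last joint's range is limited). The gripper opens to 85 mm and grips with 20 to 120 N. Pads are 22 mm wide; open, the fingers measure 114 mm over their backs; the gripper's body (76 mm by 85 mm) begins 54 mm behind the grasp point. The pads swing forward as they close: fully open they stand 13 mm farther back than shut.
Start: joints at [-1.333, 0.383, 0.044, 1.598, -0.018, 1.161, -0.05], TCP at [0.214, 0.614, 0.205] pointing down, gripper open.
Joint ranges: [-2.61, 2.61], [-0.41, 2.15], [-1.48, 1.57], [0, 2.5], [-1.57, 4.71], [0.05, 1.97], [-2.85, 2.85]. Speed limits (rad/s): [2.79, 2.79, 3.14, 3.14, 3.14, 3.14, 3.14].

### API

Orientations are given as [roll, pitch, yaw] about the fixed x, y, z axes, in that order (R = Rz(yaw) Ry(pitch) Rx(roll)).
In Python, from bench import * gives the robot as it stands.
- The arm moves only by the tool play_rows, never from a script. Its argument "motion" is a list that holds one entry, the list of rows, each a list of 5 numbers: the shift along the tool's x, y, z in cm, then the turn about the tool's z in degrees, then the gripper's target within -1 to 1 (fully open at 1, half-way at 0, shut at -1). A call has 1 to 8 rows; each row shifts and turns the commanded pose from where the row before left it, along the tool's axes as they then stand; what a row does not reach is not made up. A row lasts 1/12 s, in which the tool goes at most 41.7 mm and 7.16 degrees, less where a joint would pass 70% of its speed; a pose out of reach is approached as far as the arm can. A call is refused whole if a number of a shift passes 4.17 or a number of a turn 7.16, either way. A call with a gripper value outside its range is refused whole. The fingers move at their own pace and stop on an object; the grip force is fixed at half the most. Time passes only in rows, so rows that do not move let the fingers close. It gives the time, the measured TCP pose, the force and the opening at its end, in the units of the state.
- observe(): the state, without advancing time (a new reading comes with each control period).
- snapshot(name): name is "side" or "top"; returns (picture, depth): 384x512x3 uint8, blue, green, red; 384x512 float32, m along the optical axis (not along the pixel's ray), 0 where there is no reading.
- camera_info(name): a dict with "fx", "fy", "cx", "cy" (pixels), "pose" (4x4, takes a point from camera to world coordinates). Camera axes: x right, y down, z forward; pixel columns grow to the right and rows downward; lengths in m; the calibration is good to about 2 mm. A picture is of the moment at which its call begins. camera_info takes no time and is no camera call.
- sign_off(): hands the job in, once; it reports no verdict.
The state is a dict: "time": time; "q": joint angles; "dq": joint speeds; "tau": joint torques, N m; "tcp_pos": TCP position; "tool_rot": TCP orientation; "contact_force": force on the tool from outside, world axes, zero at the start; "ft_torque": the same for the moment, N m; "width": finger opening in m.
Only numpy, scipy, OpenCV 4.12 (cv2) and the standard library are available. Lean on these libraries where they do the work, as an engineer would, in place of code of your own. Each camera call takes 0.05 s, during which the arm holds its last target.

## Working session

There is one attempt and no reset: what is moved stays moved. The work goes in short steps, Python scripts to look and compute and a tool call to move; the robot and the scene stay as the last step left them, time stands still between calls to the robot, and variables do not carry over. Pictures are saved under pics/ and viewed, and the job is handed in when it is done.

Besides the shell and the picture viewer there is one more tool, called after "Emit:" as a command line: name --argument value ..., lists and objects as JSON in quotes. play_rows: Moves the arm, as the interface text tells. Its arguments: {"type":"object","properties":{"motion":{"type":"array"}},"required":["motion"]}

```bash
ls; mkdir -p pics; python3 - <<'E'
from bench import *
import cv2,numpy as np
print(observe())
for n in("side","top"):
    p,d=snapshot(n);cv2.imwrite(f"pics/{n}0.png",p);np.save(f"pics/{n}0.npy",d);print(n,camera_info(n))
E
```

```text
pics
{'time': 0.0, 'q': array([-1.33280071,  0.38387202,  0.04380549,  1.5995802 , -0.01789253,
        1.16118952, -0.04988128]), 'dq': array([ 4.11723079e-04, -1.35744351e-03, -9.59185043e-04,  1.02267456e-03,
        2.64526718e-03, -2.61445956e-04, -6.53686244e-05]), 'tau': array([ 6.54177256e-05, -4.33454168e+01,  1.02414720e+00, -2.49515140e+01,
        1.05284798e-02,  1.15923135e-02,  1.78176765e-05]), 'tcp_pos': array([0.21384861, 0.61274082, 0.20376001]), 'tool_rot': array([-3.13893928e+00,  1.40426468e-04,  2.80592499e+00]), 'contact_force': array([ 0.29464509,  0.01889008, -0.15944487]), 'ft_torque': array([-0.05109821,  0.00708634, -0.00818609]), 'width': 0.08546966582085731}
side {'fx': 389.1660121789994, 'fy': 389.1660121789994, 'cx': 256.8291857803552, 'cy': 193.09751052940163, 'pose': array([[-0.9740828 , -0.12431063,  0.18896974,  0.40741845],
       [-0.22503738,  0.61690071, -0.7541828 ,  0.81096128],
       [-0.02282263, -0.77716175, -0.62888691,  0.74652493],
       [ 0.        ,  0.        ,  0.        ,  1.        ]])}
top {'fx': 370.34029411684503, 'fy': 370.34029411684503, 'cx': 264.1988083886058, 'cy': 193.61309199774777, 'pose': array([[-0.02508418, -0.99452845,  0.10140981,  0.49480302],
       [-0.9995404 ,  0.02322378, -0.0194847 ,  0.00457972],
       [ 0.01702297, -0.10185196, -0.99465391,  1.22539771],
       [ 0.        ,  0.        ,  0.        ,  1.        ]])}
```

View pics/top0.png

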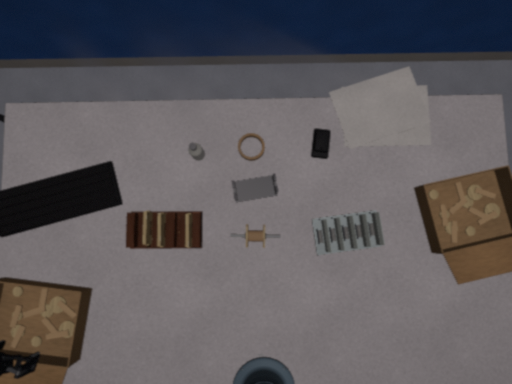

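View pics/side0.png

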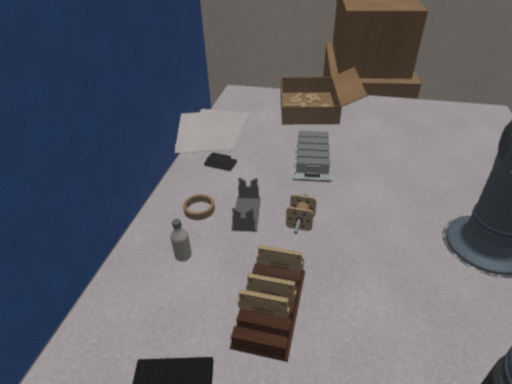

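```bash
cat > h.py <<'E'
from bench import *
import cv2,numpy as np
def xyz(n,d):
    c=camera_info(n);v,u=np.mgrid[0:d.shape[0],0:d.shape[1]]
    P=np.stack([(u-c['cx'])/c['fx']*d,(v-c['cy'])/c['fy']*d,d],-1)
    T=c['pose'];return P@T[:3,:3].T+T[:3,3]
def ray(n,u,v,z):
    c=camera_info(n);T=c['pose']
    r=T[:3,:3]@np.array([(u-c['cx'])/c['fx'],(v-c['cy'])/c['fy'],1]);o=T[:3,3]
    return o+r*(z-o[2])/r[2]
def look(tag,names=("top","side")):
    out={}
    for n in names:
        p,d=snapshot(n);cv2.imwrite(f"pics/{n}{tag}.png",p);np.save(f"pics/{n}{tag}.npy",d);out[n]=(p,d,xyz(n,d))
    return out
def load(tag,n):
    p=cv2.imread(f"pics/{n}{tag}.png");d=np.load(f"pics/{n}{tag}.npy");return p,d,xyz(n,d)
def crop(tag,n,x0,y0,x1,y1,k,name):
    p=cv2.imread(f"pics/{n}{tag}.png")[y0:y1,x0:x1];cv2.imwrite(f"pics/{name}.png",cv2.convertScaleAbs(cv2.resize(p,None,fx=k,fy=k,interpolation=cv2.INTER_CUBIC),alpha=1.6))
E
python3 - <<'E'
from h import *
p,d,X=load(0,'top')
np.set_printoptions(precision=3,suppress=True,linewidth=180)
print("table z",np.median(X[280:330,150:250,2]),X[280:330,150:250,2].std())
for nm,(x0,y0,x1,y1) in dict(block=(118,202,212,258),reel=(224,215,288,255),stand=(225,168,285,208),rack=(305,202,392,262)).items():
    crop(0,'top',x0,y0,x1,y1,8 if nm!='x' else 1,'c_'+nm)
    Z=X[y0:y1,x0:x1]
    m=Z[...,2]>0.006
    r=cv2.minAreaRect(Z[m][:,:2].astype(np.float32)*1000)
    print(nm,m.sum(),r,np.histogram(Z[m][:,2],bins=np.arange(0,.14,.01)))
E
```

```text
table z 0.0001526832964305891 0.07342106438853202
block 2854 ((497.5607604980469, 236.95111083984375), (462.5685119628906, 161.98023986816406), 83.7341537475586) (array([159, 159,  91,  72, 880, 811,  80, 108,  60, 240, 167,   0,   0,   0]), array([0.  , 0.01, 0.02, 0.03, 0.04, 0.05, 0.06, 0.07, 0.08, 0.09, 0.1 , 0.11, 0.12, 0.13, 0.14]))
reel 405 ((497.54833984375, 18.46843719482422), (112.54957580566406, 196.17633056640625), 11.134204864501953) (array([  8,   0,   2,  49, 128, 109,  34,  59,   0,   0,   0,   0,   0,   0]), array([0.  , 0.01, 0.02, 0.03, 0.04, 0.05, 0.06, 0.07, 0.08, 0.09, 0.1 , 0.11, 0.12, 0.13, 0.14]))
stand 763 ((619.6627807617188, 0.3607177734375), (196.6675262451172, 154.1198272705078), 36.148983001708984) (array([473, 150,   8,   7,  21,  18,  17,  53,   6,   0,   0,   0,   0,   0]), array([0.  , 0.01, 0.02, 0.03, 0.04, 0.05, 0.06, 0.07, 0.08, 0.09, 0.1 , 0.11, 0.12, 0.13, 0.14]))
rack 2508 ((491.0966491699219, -201.58543395996094), (412.2799987792969, 178.78550720214844), 87.60614776611328) (array([445, 713, 208, 149, 237, 450, 288,   1,   0,   0,   0,   0,   0,   0]), array([0.  , 0.01, 0.02, 0.03, 0.04, 0.05, 0.06, 0.07, 0.08, 0.09, 0.1 , 0.11, 0.12, 0.13, 0.14]))
```

```bash
cd pics; python3 -c "
import cv2,numpy as np
a=[cv2.imread(f'c_{n}.png') for n in('block','rack','reel','stand')]
for i in a: print(i.shape)
def pad(i): 
    i=cv2.resize(i,None,fx=.5,fy=.5); o=np.zeros((290,395,3),np.uint8);o[:i.shape[0],:i.shape[1]]=i[:290,:395];return o
b=[pad(i) for i in a]
cv2.imwrite('mosaic.png',np.vstack([np.hstack(b[:2]),np.hstack(b[2:])]))"
```

```text
(448, 752, 3)
(480, 696, 3)
(320, 512, 3)
(320, 480, 3)
```

View pics/mosaic.png

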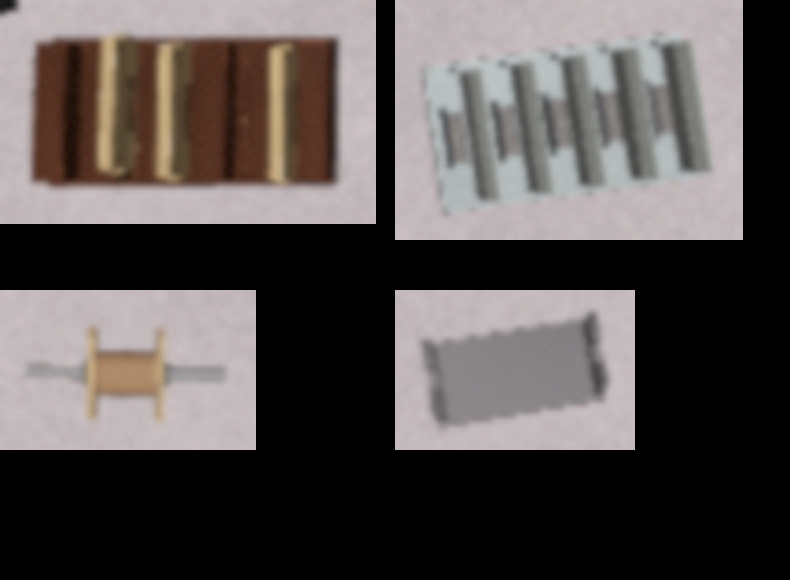

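```bash
python3 - <<'E'
from h import *
np.set_printoptions(precision=1,suppress=True,linewidth=180)
p,d,X=load(0,'top')
hsv=cv2.cvtColor(p,cv2.COLOR_BGR2HSV)
def at(u,v): print((u,v),p[v,u],hsv[v,u],(X[v,u]*1000))
for u,v in [(319,222),(322,235),(333,240),(340,235),(128,230),(146,220),(150,225),(162,235),(186,235),(190,235),(255,236),(240,236),(255,188),(300,280),(345,220)]: at(u,v)
# panels top: depth>0.085
for nm,(x0,y0,x1,y1),zlo in (('panel',(118,202,212,258),.085),('wall',(305,202,392,262),.052)):
    m=np.zeros(d.shape,np.uint8);m[y0:y1,x0:x1]=(X[y0:y1,x0:x1,2]>zlo)&(X[y0:y1,x0:x1,2]<.13)
    n,L,S,C=cv2.connectedComponentsWithStats(m)
    for i in range(1,n):
        if S[i,4]<15: continue
        P=(X[L==i]*1000).astype(np.float32)
        print(nm,S[i],P.mean(0),cv2.minAreaRect(P[:,:2]))
E
```

```text
(319, 222) [119 118 114] [ 96  11 119] [ 520.9 -196.9    8.9]
(322, 235) [81 81 82] [ 0  3 82] [ 478.6 -200.2   36.8]
(333, 240) [87 88 88] [30  3 88] [ 461.2 -239.5   13.5]
(340, 235) [77 80 78] [50 10 80] [ 477.5 -253.9   55.5]
(128, 230) [22 31 54] [  8 151  54] [509.8 412.7  48.1]
(146, 220) [60 81 95] [18 94 95] [537.9 341.3  99.2]
(150, 225) [26 39 48] [ 18 117  48] [523.5 339.6  63.1]
(162, 235) [32 45 54] [ 18 104  54] [491.6 296.6  85.5]
(186, 235) [ 74 100 117] [ 18  94 117] [489.9 220.8 101.3]
(190, 235) [29 41 51] [ 16 110  51] [489.4 213.8  73.5]
(255, 236) [ 66  87 109] [ 15 101 109] [481.1  13.9  53.6]
(240, 236) [100 101 103] [ 10   7 103] [482.1  61.5  42. ]
(255, 188) [84 83 85] [165   6  85] [638.1  10.7   9.6]
(300, 280) [120 118 125] [171  14 125] [ 334.7 -128.7    1.3]
(345, 220) [118 117 112] [ 95  13 118] [ 525.3 -282.3   11.5]Traceback (most recent call last):
  File "<stdin>", line 14, in <module>
cv2.error: OpenCV(4.12.0) /io/opencv/modules/imgproc/src/convhull.cpp:143: error: (-215:Assertion failed) total >= 0 && (depth == CV_32F || depth == CV_32S) in function 'convexHull'
```

```bash
cat > meas.py <<'E'
from h import *
np.set_printoptions(precision=1,suppress=True,linewidth=180)
def rectw(n,mask,z,tag,minA=200,k=4,off=(0,0)):
    # mask upscaled k, off px; contour corners -> rays at z -> world rect
    cs,_=cv2.findContours(mask.astype(np.uint8),cv2.RETR_EXTERNAL,cv2.CHAIN_APPROX_NONE)
    for c in cs:
        if cv2.contourArea(c)<minA: continue
        c=c[:,0].astype(float);u=(c[:,0]+.5)/k-.5+off[0];v=(c[:,1]+.5)/k-.5+off[1]
        W=np.array([ray(n,a,b,z)[:2]*1000 for a,b in zip(u,v)],np.float32)
        r=cv2.minAreaRect(W);box=cv2.boxPoints(r)
        M=cv2.moments(W.reshape(-1,1,2))
        print(tag,'ctr',np.array(r[0]),'size',np.array(r[1]),'ang %.1f'%r[2],'centroid',np.array([M['m10'],M['m01']])/M['m00'],'\n   box',box.ravel())
def up(p,x0,y0,x1,y1,k=4): return cv2.resize(p[y0:y1,x0:x1],None,fx=k,fy=k,interpolation=cv2.INTER_CUBIC)
E
python3 - <<'E'
from meas import *
p,d,X=load(0,'top')
b=up(p,118,202,212,258);h=cv2.cvtColor(b,cv2.COLOR_BGR2HSV)
rectw('top',(h[...,2]>68)&(h[...,1]>70),.1,'paneltop',off=(118,202))
rectw('top',(h[...,1]>70),.05,'block',off=(118,202),minA=2000)
b=up(p,305,202,392,262);h=cv2.cvtColor(b,cv2.COLOR_BGR2HSV)
m=(((h[...,0]>70)&(h[...,0]<110)&(h[...,1]>6))|(h[...,2]<95)).astype(np.uint8)
m=cv2.morphologyEx(m,cv2.MORPH_CLOSE,np.ones((9,9)))
cv2.imwrite('pics/m_rack.png',m*255)
rectw('top',m,.01,'rackbase',off=(305,202),minA=2000)
b=up(p,225,168,285,208);h=cv2.cvtColor(b,cv2.COLOR_BGR2HSV)
m=(h[...,2]<101).astype(np.uint8);cv2.imwrite('pics/m_stand.png',m*255)
rectw('top',m,.008,'stand',off=(225,168),minA=2000)
m=(h[...,2]<65).astype(np.uint8)
rectw('top',m,.08,'brk',off=(225,168))
b=up(p,224,215,288,255);h=cv2.cvtColor(b,cv2.COLOR_BGR2HSV)
rectw('top',(h[...,1]>50),.06,'reelbody',off=(224,215))
m=(h[...,1]<=50)&(h[...,2]<108)
rectw('top',m,.041,'axle',off=(224,215),minA=100)
for nm,(x0,y0,x1,y1),zlo in (('panel',(118,202,212,258),.085),('wall',(305,202,392,262),.052),('brk',(225,168,285,208),.065)):
    m=np.zeros(d.shape,np.uint8);m[y0:y1,x0:x1]=(X[y0:y1,x0:x1,2]>zlo)&(X[y0:y1,x0:x1,2]<.13)
    n,L,S,C=cv2.connectedComponentsWithStats(m)
    for i in range(1,n):
        if S[i,4]<10: continue
        P=np.ascontiguousarray((X[L==i]*1000)[:,:3]).astype(np.float32)
        vx,vy,x,y=cv2.fitLine(np.ascontiguousarray(P[:,:2]),cv2.DIST_L2,0,.01,.01).ravel()
        print(nm,S[i],P.mean(0),np.median(P[:,2]),'dir deg',np.degrees(np.arctan2(vy,vx)), 'x',P[:,0].min(),P[:,0].max(),'y',P[:,1].min(),P[:,1].max())
E
```

```text
paneltop ctr [508.4 299.2] size [ 28.3 107.7] ang 85.3 centroid [507.9 302.6] 
   box [453.6 289.5 560.9 280.7 563.3 308.8 456.  317.7]
paneltop ctr [506.9 218.3] size [ 23.2 106.5] ang 88.5 centroid [506.5 218.6] 
   box [453.4 208.1 559.9 205.3 560.5 228.5 454.  231.2]
paneltop ctr [513.8 344. ] size [ 24.8 101.9] ang 88.5 centroid [513.8 346. ] 
   box [462.5 332.9 564.4 330.3 565.  355.1 463.2 357.7]
block ctr [509.9 300.9] size [233.6 114.4] ang 89.3 centroid [508.9 300.5] 
   box [451.1 184.8 565.5 183.3 568.6 417.  454.2 418.5]
rackbase ctr [ 485.9 -288.8] size [117.7 221.6] ang 6.2 centroid [ 486.1 -289. ] 
   box [ 415.5 -185.   439.3 -405.3  556.4 -392.6  532.5 -172.4]Traceback (most recent call last):
  File "<stdin>", line 13, in <module>
  File "meas.py", line 9, in rectw
    W=np.array([ray(n,a,b,z)[:2]*1000 for a,b in zip(u,v)],np.float32)
                ~~~^^^^^^^^^
  File "h.py", line 8, in ray
    c=camera_info(n);T=c['pose']
ValueError: time passes only in moves, steps and waits
```

```bash
sed -i 's/^def xyz/_C={}\n_ci=camera_info\ndef camera_info(n):\n    if n not in _C: _C[n]=_ci(n)\n    return _C[n]\ndef xyz/' h.py
python3 - <<'E'
from meas import *
p,d,X=load(0,'top')
b=up(p,225,168,285,208);h=cv2.cvtColor(b,cv2.COLOR_BGR2HSV)
m=(h[...,2]<101).astype(np.uint8);cv2.imwrite('pics/m_stand.png',m*255)
rectw('top',m,.008,'stand',off=(225,168),minA=2000)
m=(h[...,2]<65).astype(np.uint8)
rectw('top',m,.08,'brk',off=(225,168))
b=up(p,224,215,288,255);h=cv2.cvtColor(b,cv2.COLOR_BGR2HSV)
rectw('top',(h[...,1]>50),.06,'reelbody',off=(224,215))
m=(h[...,1]<=50)&(h[...,2]<108)
rectw('top',m,.041,'axle',off=(224,215),minA=100)
for nm,(x0,y0,x1,y1),zlo in (('panel',(118,202,212,258),.085),('wall',(305,202,392,262),.052),('brk',(225,168,285,208),.065)):
    m=np.zeros(d.shape,np.uint8);m[y0:y1,x0:x1]=(X[y0:y1,x0:x1,2]>zlo)&(X[y0:y1,x0:x1,2]<.13)
    n,L,S,C=cv2.connectedComponentsWithStats(m)
    for i in range(1,n):
        if S[i,4]<10: continue
        P=np.ascontiguousarray((X[L==i]*1000)[:,:3]).astype(np.float32)
        vx,vy,x,y=cv2.fitLine(np.ascontiguousarray(P[:,:2]),cv2.DIST_L2,0,.01,.01).ravel()
        print(nm,S[i],P.mean(0),np.median(P[:,2]),'dir deg',np.degrees(np.arctan2(vy,vx)), 'x',P[:,0].min(),P[:,0].max(),'y',P[:,1].min(),P[:,1].max())
E
```

```text
stand ctr [639.9  11.6] size [ 75.2 150. ] ang 8.2 centroid [638.5  11.5] 
   box [592.1  80.5 613.4 -68.  687.8 -57.3 666.5  91.2]
brk ctr [640.9 -49.4] size [57.8  9.2] ang 9.4 centroid [640.2 -49.2] 
   box [611.6 -49.6 613.1 -58.7 670.1 -49.2 668.6 -40.2]
reelbody ctr [482.8  13.8] size [62.1 69.1] ang 86.9 centroid [482.7  14.4] 
   box [446.6 -15.3 515.6 -19.1 519.   43.  450.   46.7]
axle ctr [463.2  16.4] size [13.7 48.9] ang 12.5 centroid [463.9  18.6] 
   box [451.3  38.8 461.8  -9.  475.2  -6.  464.7  41.8]
axle ctr [480.7 -40.9] size [46.9 17.4] ang 88.6 centroid [481.4 -40. ] 
   box [471.5 -64.1 488.8 -64.5 490.  -17.6 472.6 -17.2]
axle ctr [484.2  68.7] size [46.8 17.4] ang 88.9 centroid [485.5  67.7] 
   box [475.   45.5 492.4  45.1 493.3  91.9 475.9  92.2]
axle ctr [501.2  13.2] size [46.1  3.8] ang 87.6 centroid [500.9  12. ] 
   box [498.3  -9.8 502.1 -10.  504.   36.1 500.2  36.3]
panel [143 211   6  34 159] [514.2 344.2  97.6] 98.65083 dir deg -1.1039155 x 466.19113 565.41766 y 338.81168 350.81226
panel [157 213   6  33 143] [509.7 300.7  98.1] 99.43147 dir deg -
[... 535 characters left out ...]
ll [336 217   9  33 114] [ 484.6 -255.2   59.7] 59.772484 dir deg 6.38187 x 433.637 534.0436 y -263.39493 -243.95728
wall [323 219   9  33 112] [ 479.5 -213.5   60.1] 60.36772 dir deg 6.699125 x 428.66574 528.97205 y -222.36252 -202.67213
brk [273 173   4   8  20] [664.9 -51.6  72.5] 72.8172 dir deg 9.950893 x 655.03143 676.48895 y -56.465588 -47.01169
brk [232 180   3   8  19] [645.6  78.6  74.9] 75.37812 dir deg 3.6479385 x 636.0581 656.806 y 75.38598 82.14773
brk [275 185   4   7  17] [629.5 -56.7  74.5] 75.25165 dir deg 9.168913 x 619.8434 639.17584 y -61.393826 -52.506863
brk [234 192   3   7  17] [610.   73.5  75.5] 77.164696 dir deg 6.4669456 x 600.6249 619.94763 y 69.990265 76.454315
```

```bash
python3 - <<'E'
from meas import *
p,d,X=load(0,'side')
X=X*1000
np.set_printoptions(precision=1,suppress=True,linewidth=180)
a=np.radians(6.2);c=np.array([486.2,-287])
Q=X[...,:2]-c;rx=Q[...,0]*np.cos(a)+Q[...,1]*np.sin(a);ry=-Q[...,0]*np.sin(a)+Q[...,1]*np.cos(a)
z=X[...,2]
inn=(abs(rx)<75)&(abs(ry)<125)&(z>4)&(z<90)&(d>0)
print(inn.sum(), 'rx all z>40',np.percentile(rx[inn&(z>45)],[1,99]))
for k in range(5):
    s=-84+42*k
    m=inn&(abs(ry-s+3)<15)&(z>25)&(z<48)&(abs(rx)>25)&(abs(rx)<48)
    t=inn&(abs(ry-s+8)<15)&(z>56)
    print(k,m.sum(),ry[m].mean()-s if m.any() else None,np.percentile(ry[m]-s,[10,50,90]) if m.any() else 0,'top',t.sum(),np.median(ry[t])-s,np.polyfit(rx[t],ry[t],1)[0]*57.3,'rx',rx[t].min(),rx[t].max(),z[t].max())
    for z0 in range(20,66,6):
        mm=inn&(abs(ry-s+5)<16)&(z>=z0)&(z<z0+6)&(abs(rx)>25)&(abs(rx)<48)
        if mm.sum()>4: print('   z',z0,mm.sum(),np.median(ry[mm])-s)
# block panels and reel/stand
for nm,y0 in(('A',344),('B',300.7),('C',216.8)):
    m=(abs(X[...,1]-y0-3)<14)&(X[...,0]>440)&(X[...,0]<580)&(z>60)&(z<110)
    P=X[m];print(nm,m.sum(),np.percentile(P[:,0],[1,99]))
    for z0 in range(60,102,8):
        q=P[(P[:,2]>=z0)&(P[:,2]<z0+8)]
        if len(q)>8: print('   ',z0,len(q),np.percentile(q[:,1],[10,50,90]),np.percentile(q[:,0],[2,98]))
E
```

```text
1713 rx all z>40 [-47.5  54.1]
0 17 -2.3859370712539345 [-6.  -2.2  1. ] top 64 -7.433179413042097 -0.8172720665376766 rx -45.22435146894072 54.43435637123702 63.896529335513264
   z 38 6 -4.628392854226064
   z 44 18 -2.032900558757831
   z 50 31 -4.999657922450524
   z 56 25 -7.689980412609785
1 20 -2.1716651672328027 [-4.  -1.7 -0.6] top 75 -6.78763641695933 0.17734777002949503 rx -47.50702328248732 52.95628062002721 64.81759378385632
   z 38 10 -1.7770474906323983
   z 44 23 -1.6639517949783027
   z 50 24 -4.608685179161085
   z 56 28 -7.310647281276161
   z 62 8 -7.13734515629001
2 27 -2.204505255378172 [-4.3 -1.8 -0.3] top 73 -7.207080569607298 0.44808782046411466 rx -47.01780005179434 54.57938404617789 63.88973701432721
   z 38 15 -2.620923204359249
   z 44 20 -2.3986437452773313
   z 50 27 -4.859402472820086
   z 56 29 -7.507613873970792
3 28 -2.129857441700608 [-4.6 -1.8 -0.4] top 72 -6.832312331867271 -0.14005310464015785 rx -46.00850413779311 52.96071812230562 64.41398475832871
   z 38 13 -2.3113726677221536
   z 44 26 -2.4312420588908736
   z 50 28 -4.166230037333442
   z
[... 583 characters left out ...]
52.3 353.8 354.9] [468.5 564. ]
    92 249 [345.5 351.6 354.4] [469.3 565.7]
    100 52 [346.1 349.1 352.9] [470.4 564.3]
B 746 [459.4 560.9]
    60 116 [308.8 310.3 311.5] [458.8 562.3]
    68 121 [308.3 310.1 311.3] [459.4 562.1]
    76 106 [309.1 310.2 311.5] [463.4 558.3]
    84 117 [308.8 310.2 311.5] [461.7 559.4]
    92 244 [302.  308.4 311. ] [462.4 557.4]
    100 42 [302.6 306.8 311.4] [469.  558.4]
C 670 [456.1 558.5]
    60 114 [224.7 226.1 227.4] [458.2 558.5]
    68 113 [224.  226.  227.3] [454.9 559.3]
    76 109 [224.6 226.  227.5] [459.3 553.3]
    84 97 [224.8 226.2 227.4] [459.3 555.3]
    92 214 [218.1 224.1 227.2] [459.9 554.8]
    100 23 [218.8 223.1 227.4] [457.8 550.8]
```

```bash
cat > plan.py <<'E'
import sys
from bench import observe
import numpy as np
def plan(x,y,z,yaw,g,smax=3.9):
    o=observe();p=o['tcp_pos']*1000;yw=np.degrees(o['tool_rot'][2])
    t=np.array([x,y,z]);dy=(yaw-yw+180)%360-180
    D=t-p;n=int(np.ceil(max(np.linalg.norm(D)/10/smax,abs(dy)/6.9,1)))
    st=D/n/10;turn=round(-dy/n,1);rows=[]
    print('t %.1f'%o['time'],'pos',p.round(1),'yaw %.1f'%yw,'rpy',o['tool_rot'].round(3),'w %.1f'%(o['width']*1000),'F',o['contact_force'].round(1),'n',n)
    for i in range(n):
        a=np.radians(yw-turn*i)
        rows.append([round(float(st[0]*np.cos(a)+st[1]*np.sin(a)),2),round(float(st[0]*np.sin(a)-st[1]*np.cos(a)),2),round(float(-st[2]),2),turn,g])
    for i in range(0,n,8): print(rows[i:i+8])
if __name__=='__main__': plan(*map(float,sys.argv[1:]))
E
python3 plan.py 482.5 14 150 88 1
```

```text
t 0.1 pos [213.9 612.8 203.9] yaw 160.8 rpy [-3.139  0.     2.806] w 85.2 F [-0.8 -0.4 -0.2] n 17
[[-2.65, -2.81, 0.32, np.float64(4.3), 1.0], [-2.86, -2.6, 0.32, np.float64(4.3), 1.0], [-3.04, -2.38, 0.32, np.float64(4.3), 1.0], [-3.21, -2.14, 0.32, np.float64(4.3), 1.0], [-3.36, -1.9, 0.32, np.float64(4.3), 1.0], [-3.5, -1.64, 0.32, np.float64(4.3), 1.0], [-3.61, -1.37, 0.32, np.float64(4.3), 1.0], [-3.7, -1.1, 0.32, np.float64(4.3), 1.0]]
[[-3.77, -0.82, 0.32, np.float64(4.3), 1.0], [-3.82, -0.53, 0.32, np.float64(4.3), 1.0], [-3.85, -0.24, 0.32, np.float64(4.3), 1.0], [-3.86, 0.05, 0.32, np.float64(4.3), 1.0], [-3.85, 0.34, 0.32, np.float64(4.3), 1.0], [-3.81, 0.62, 0.32, np.float64(4.3), 1.0], [-3.75, 0.91, 0.32, np.float64(4.3), 1.0], [-3.67, 1.19, 0.32, np.float64(4.3), 1.0]]
[[-3.57, 1.46, 0.32, np.float64(4.3), 1.0]]
```

Emit:
play_rows --motion '[[[-2.6,-2.8,0.1,4.3,1],[-2.9,-2.6,0.1,4.3,1],[-3.0,-2.4,0.1,4.3,1],[-3.2,-2.1,0.1,4.3,1],[-3.4,-1.9,0.1,4.3,1],[-3.5,-1.6,0.1,4.3,1],[-3.6,-1.4,0.1,4.3,1],[-3.7,-1.1,0.1,4.3,1]]]'

```text
time: 0.77
tcp_pos: [0.3405, 0.33, 0.1967]
tool_rot: [-3.141, -0.0, 2.202]
contact_force: [1.0, 1.2, 0.5]
width: 0.0856
```

Emit:
play_rows --motion '[[[-3.8,-0.8,0.3,4.3,1],[-3.8,-0.5,0.3,4.3,1],[-3.9,-0.2,0.3,4.3,1],[-3.9,0.0,0.3,4.3,1],[-3.9,0.3,0.3,4.3,1],[-3.8,0.6,0.3,4.3,1],[-3.7,0.9,0.3,4.3,1],[-3.7,1.2,0.3,4.3,1]]]'

```text
time: 1.43
tcp_pos: [0.467, 0.0478, 0.1729]
tool_rot: [-3.141, -0.001, 1.602]
contact_force: [0.1, 0.4, 0.9]
width: 0.0857
```

Emit:
play_rows --motion '[[[-3.6,1.5,0.3,4.3,1],[0,0,0,0,1],[0,0,0,0,1]]]'

```text
time: 1.68
tcp_pos: [0.4834, 0.0109, 0.1698]
tool_rot: [-3.141, 0.001, 1.524]
contact_force: [-0.2, 0.5, 0.5]
width: 0.0857
```

```bash
sed -i 's/turn=round(-dy\/n,1)/turn=round(float(-dy\/n),1)/' plan.py; python3 plan.py 482.5 14 130 88 1; python3 - <<'E'
from h import *
look(1)
crop(1,'top',200,150,312,262,5,'t1');crop(1,'side',200,130,352,260,5,'s1')
E
```

```text
t 1.7 pos [483.4  10.9 169.8] yaw 87.3 rpy [-3.141e+00  1.000e-03  1.524e+00] w 85.7 F [-0.2  0.5  0.5] n 2
[[0.15, -0.05, 1.99, -0.4, 1.0], [0.15, -0.05, 1.99, -0.4, 1.0]]
```

View pics/t1.png

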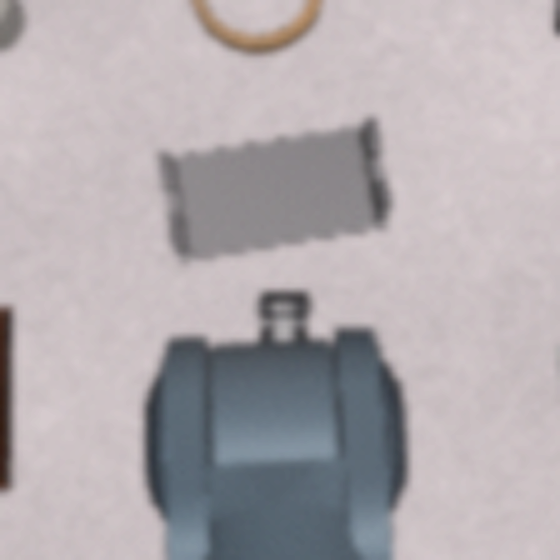

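View pics/s1.png

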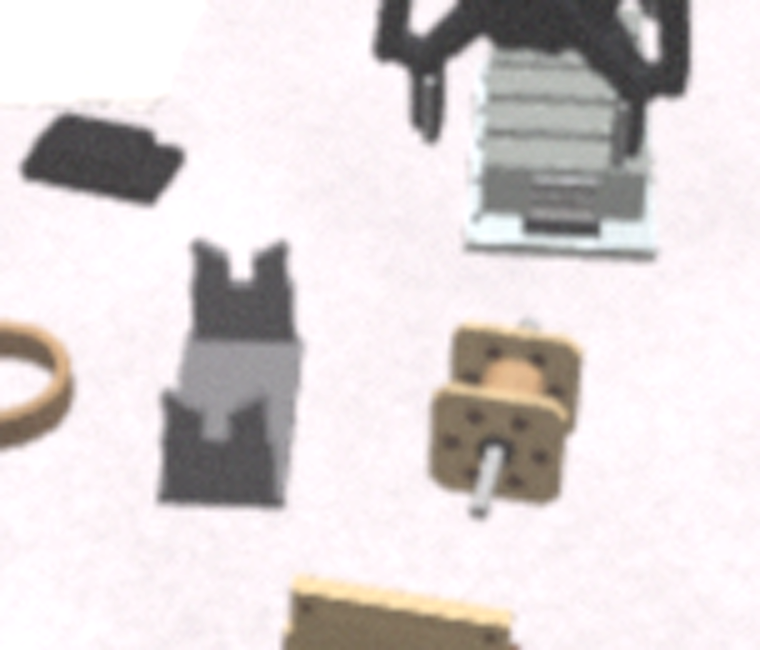

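```bash
python3 - <<'E'
from meas import *
p,d,X=load(1,'side');X=X*1000
for (x0,y0,x1,y1) in((280,140,292,160),(321,145,332,164)):
    P=X[y0:y1,x0:x1].reshape(-1,3);P=P[(P[:,2]>165)&(P[:,2]<210)]
    print(len(P),np.percentile(P,[2,50,98],axis=0))
# reel core/flanges side
m=(abs(X[...,0]-483)<60)&(abs(X[...,1]-14)<60)&(X[...,2]>60)&(X[...,2]<85)
P=X[m];print(np.percentile(P,[1,50,99],axis=0))
for lo,hi in((-40,14),(14,60)):
    q=P[(P[:,1]>lo)&(P[:,1]<hi)];print(np.percentile(q,[5,50,95],axis=0))
E
```

```text
1 [[527.7  13.3 208.9]
 [527.7  13.3 208.9]
 [527.7  13.3 208.9]]Traceback (most recent call last):
  File "<stdin>", line 5, in <module>
    return _quantile_unchecked(
        a, q, axis, out, overwrite_input, method, keepdims, weights)
    return _ureduce(a,
                    func=_quantile_ureduce_func,
    ...<5 lines>...
                    overwrite_input=overwrite_input,
                    method=method)
    r = func(a, **kwargs)
    result = _quantile(arr,
                       quantiles=q,
    ...<2 lines>...
                       out=out,
                       weights=wgt)
    slices_having_nans = np.isnan(arr[-1, ...])
                                  ~~~^^^^^^^^^
IndexError: index -1 is out of bounds for axis 0 with size 0
```

```bash
python3 - <<'E'
from meas import *
p,d,X=load(1,'side');X=X*1000
print(X[150,280:294],X[155,320:334]);print(d[145:160,286],d[145:163,326])
m=(abs(X[...,0]-483)<60)&(abs(X[...,1]-14)<60)&(X[...,2]>60)&(X[...,2]<85)
P=X[m];print(np.percentile(P,[1,50,99],axis=0))
for lo,hi in((-40,14),(14,60)):
    q=P[(P[:,1]>lo)&(P[:,1]<hi)];print(np.percentile(q,[5,50,95],axis=0))
E
```

```text
[[ 606.5 -338.5   -1.8]
 [ 602.3 -335.4    0.7]
 [ 539.5   19.5  231.9]
 [ 536.6   22.5  234.1]
 [ 534.2   22.2  234.2]
 [ 407.4  811.   746.5]
 [ 529.3   22.2  234.8]
 [ 527.5   17.8  232.3]
 [ 527.     4.7  224.1]
 [ 574.8 -340.7    0.7]
 [ 571.5 -343.    -0.3]
 [ 568.3 -345.3   -1.4]
 [ 565.2 -348.5   -3.1]
 [ 561.9 -350.6   -4. ]] [[ 461.2 -253.1   50.8]
 [ 457.9 -250.4   52.9]
 [ 442.4   27.8  235. ]
 [ 440.    28.3  235.6]
 [ 437.7   27.7  235.6]
 [ 435.5   23.5  233.1]
 [ 433.2   24.6  234.1]
 [ 430.9   24.6  234.4]
 [ 428.6   21.7  232.8]
 [ 434.7 -327.2    6.2]
 [ 431.6 -340.7   -2.2]
 [ 428.2 -337.5    0.3]
 [ 424.9 -343.5   -3.2]
 [ 421.5 -341.2   -1.3]]
[0.9 0.9 0.9 0.9 0.9 0.9 0.9 0.9 0.9 0.9 0.9 0.9 1.  1.  1.3] [0.9 0.9 0.9 0.9 0.9 0.9 0.9 0.9 0.9 0.9 0.9 0.9 0.9 0.9 0.9 0.  0.9 1.2]
[[451.6 -13.   60.2]
 [486.2  40.5  67.3]
 [520.6  48.6  73.2]]
[[454.  -12.7  61.4]
 [483.3  -8.6  67.5]
 [514.2  -5.3  72.1]]
[[455.5  40.7  60.6]
 [486.7  45.2  67.1]
 [518.1  48.2  72.2]]
```

Emit:
play_rows --motion '[[[0.2,0.0,2.0,0,1],[0.2,0.05,3.4,0,1],[0,0,3.0,0,1],[0,0,3.0,0,1],[0,0,2.5,0,1],[0,0,1.4,0,1],[0,0,0,0,1],[0,0,0,0,-1]]]'

```text
time: 2.45
tcp_pos: [0.4828, 0.0197, 0.0165]
tool_rot: [-3.139, -0.0, 1.533]
contact_force: [-0.2, 0.0, 0.2]
width: 0.0756
```

Emit:
play_rows --motion '[[[0,0,0,0,-1],[0,0,0,0,-1],[0,0,0,0,-1],[0,0,0,0,-1],[0,0,0,0,-1],[0,0,0,0,-1]]]'

```text
time: 2.95
tcp_pos: [0.4843, 0.0181, 0.0176]
tool_rot: [3.141, -0.0, 1.53]
contact_force: [0.2, 0.3, 0.0]
width: 0.0005
```

```bash
python3 - <<'E'
from h import *
look(2)
crop(2,'side',200,130,352,260,5,'s2')
E
```

```text
(no output)
```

View pics/s2.png

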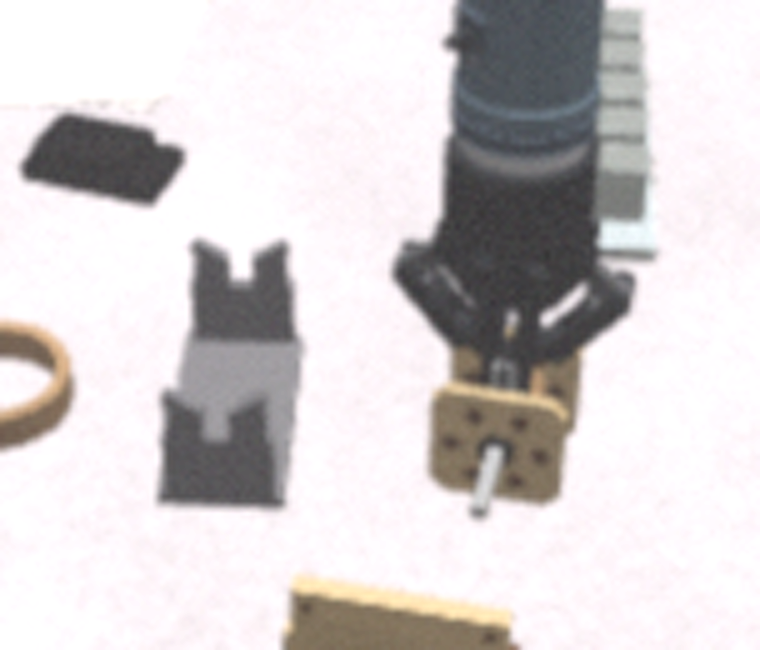

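Emit:
play_rows --motion '[[[0,0,0,0,1],[0,0,0,0,1],[0,0,0,0,1],[0,0,0,0,1],[0,0,0,0,1],[0,0,-2,0,1],[0,0,-4,0,1],[0,0,-4,0,1]]]'

```text
time: 3.72
tcp_pos: [0.4819, 0.0175, 0.1168]
tool_rot: [-3.137, 0.003, 1.53]
contact_force: [1.1, 1.4, 0.8]
width: 0.0856
```

Emit:
play_rows --motion '[[[0,0,0,-7,1],[0,0,0,-7,1],[0,0,0,-7,1],[0,0,0,-7,1],[0,0,0,-7,1],[0,0,0,-7,1],[0,0,0,-7,1],[0,0,0,-7,1]]]'

```text
time: 4.38
tcp_pos: [0.4838, 0.0179, 0.1171]
tool_rot: [-3.141, -0.0, 2.513]
contact_force: [-0.5, -0.4, -0.2]
width: 0.0852
```

Emit:
play_rows --motion '[[[0,0,0,-7,1],[0,0,0,-7,1],[0,0,0,-7,1],[0,0,0,-7,1],[0,0,0,-6,1],[0,0,0,0,1],[0,0,0,0,1]]]'

```text
time: 4.97
tcp_pos: [0.4839, 0.0179, 0.1171]
tool_rot: [3.142, -0.0, 3.098]
contact_force: [-0.3, -0.2, 0.4]
width: 0.0853
```

```bash
python3 plan.py 484 15 40 178 1; python3 - <<'E'
from h import *
look(3)
crop(3,'side',200,130,352,260,5,'s3')
E
```

```text
t 5.0 pos [483.9  17.9 117.1] yaw 177.5 rpy [ 3.142 -0.     3.098] w 85.3 F [-0.3 -0.2  0.4] n 2
[[-0.01, -0.14, 3.86, -0.3, 1.0], [-0.01, -0.15, 3.86, -0.3, 1.0]]
```

View pics/s3.png

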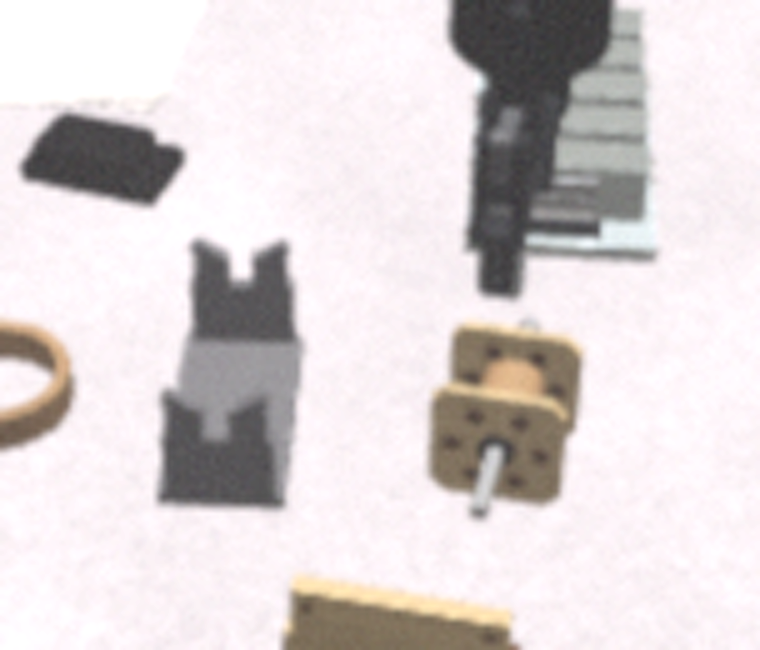

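Emit:
play_rows --motion '[[[0,-0.3,3,0,1],[0,0,3,0,1],[0,0,1.7,0,1],[0,0,0,0,1],[0,0,0,0,-1],[0,0,0,0,-1],[0,0,0,0,-1],[0,0,0,0,-1]]]'

```text
time: 5.73
tcp_pos: [0.4881, 0.0143, 0.0445]
tool_rot: [3.141, 0.007, 3.1]
contact_force: [-2.5, -3.4, 21.0]
width: 0.039
```

Emit:
play_rows --motion '[[[0,0,0,0,-1],[0,0,0,0,-1],[0,0,0,0,-1],[0,0,0,0,-1]]]'

```text
time: 6.07
tcp_pos: [0.4842, 0.0154, 0.0407]
tool_rot: [3.141, 0.001, 3.101]
contact_force: [-0.6, 0.6, -0.2]
width: -0.0
```

```bash
python3 - <<'E'
from h import *
look(4)
crop(4,'side',200,130,352,260,5,'s4')
crop(4,'top',200,150,312,262,5,'t4')
E
```

```text
(no output)
```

View pics/s4.png

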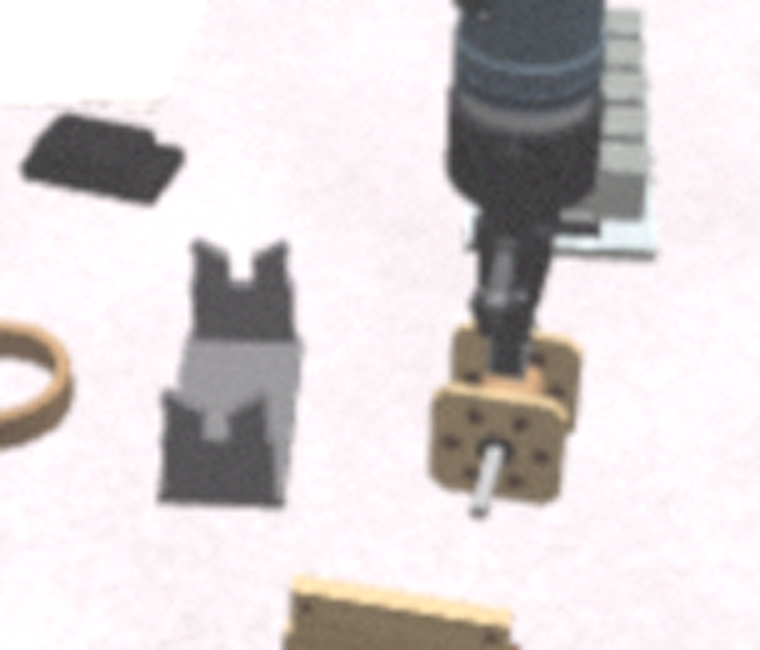

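View pics/t4.png

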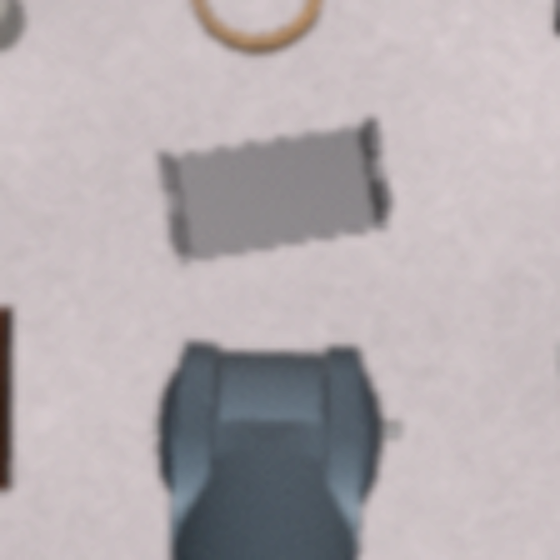

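```bash
python3 - <<'E'
from meas import *
p,d,X=load(4,'side');X=X*1000
c=camera_info('side');T=c['pose']
for (u,v) in((302,205),(301,202)):
  r=T[:3,:3]@np.array([(u-c['cx'])/c['fx'],(v-c['cy'])/c['fy'],1]);o=T[:3,3]
  for y in(.015,.03): print(u,v,y,(o+r*(y-o[1])/r[1])*1000)
for v in range(185,212,2): print(v,X[v,301],p[v,301])
p,d,X=load(3,'side');X=X*1000
for v in range(170,196,2): print(v,X[v,300],p[v,300])
E
```

```text
302 205 0.015 [482.8  15.   61.5]
302 205 0.03 [481.4  30.   74.4]
301 202 0.015 [486.   15.   71.5]
301 202 0.03 [484.5  30.   84.3]
185 [483.5  66.3 168.4] [74 72 72]
187 [483.3  65.7 161.8] [67 66 67]
189 [482.7  68.6 158. ] [77 74 75]
191 [481.5  77.6 159.1] [55 53 55]
193 [481.   79.6 154.5] [40 38 38]
195 [481.9  67.5 138.4] [44 42 41]
197 [483.5  48.1 116.1] [46 46 45]
199 [485.3  26.9  91.8] [44 43 43]
201 [484.4  32.5  89.8] [43 42 42]
203 [484.7  26.2  77.6] [44 42 43]
205 [484.1  28.6  72.8] [70 82 93]
207 [485.2  14.1  53.2] [ 93 119 143]
209 [482.   43.3  71.8] [101 128 146]
211 [481.4  46.7  67.8] [63 76 85]
170 [485.1  93.  231.4] [47 47 47]
172 [ 516.8 -203.2   11.1] [62 62 62]
174 [486.7  73.1 205.7] [55 54 53]
176 [484.7  89.8 212.3] [56 53 53]
178 [484.   93.9 209.7] [44 42 41]
180 [483.9  92.3 202.8] [41 41 42]
182 [485.2  77.1 185.4] [44 42 44]
184 [485.   76.2 178.7] [43 42 43]
186 [485.  74. 171.] [46 45 44]
188 [484.6  74.7 165.5] [58 56 57]
190 [ 505.4 -126.7   -1.2] [144 141 146]
192 [ 503.9 -116.2   -0.5] [153 151 156]
194 [ 503.2 -113.    -5.8] [144 149 158]
```

Emit:
play_rows --motion '[[[0,0,-3,0,-1],[0,0,-3.5,0,-1],[3,-3.5,0,0,-1],[3,-3.5,0,0,-1],[2,-3.5,0,0,-1],[0,0,3,0,-1],[0,0,2.5,0,-1],[0,0,1.5,0,-1]]]'

```text
time: 6.83
tcp_pos: [0.4039, -0.0805, 0.0338]
tool_rot: [3.141, -0.001, 3.099]
contact_force: [0.5, 0.9, -0.2]
width: -0.0
```

```bash
python3 plan.py 404 120 20 178 -1; python3 - <<'E'
from h import *
look(5)
crop(5,'side',220,110,372,240,5,'s5')
E
```

```text
t 6.8 pos [403.9 -80.5  33.8] yaw 177.5 rpy [ 3.141e+00 -1.000e-03  3.099e+00] w -0.0 F [ 0.5  0.9 -0.2] n 6
[[0.14, 3.34, 0.23, -0.1, -1.0], [0.14, 3.34, 0.23, -0.1, -1.0], [0.13, 3.34, 0.23, -0.1, -1.0], [0.13, 3.34, 0.23, -0.1, -1.0], [0.12, 3.34, 0.23, -0.1, -1.0], [0.11, 3.34, 0.23, -0.1, -1.0]]
```

View pics/s5.png

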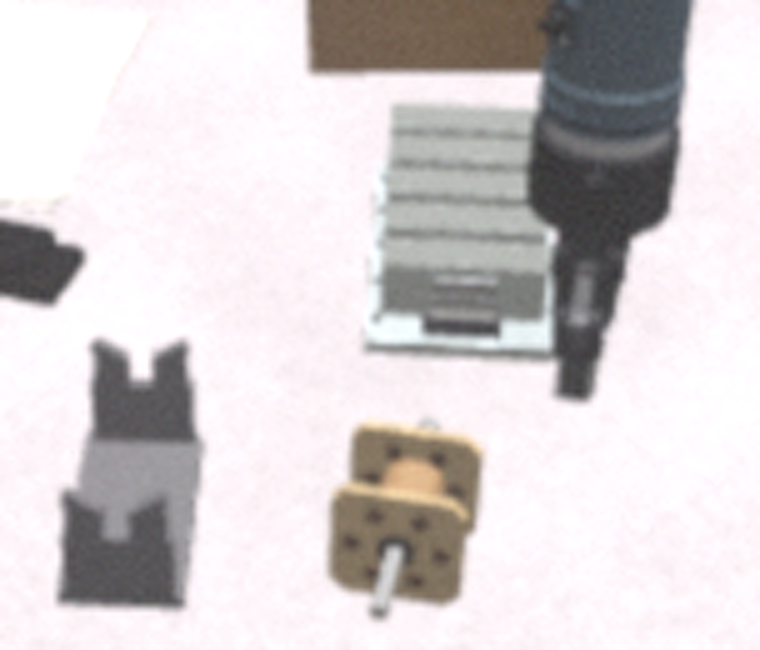

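Emit:
play_rows --motion '[[[0,0,0.6,0,-1],[0,0,0.6,0,-1],[0,0,0.5,0,-1],[0,0,0.4,0,-1],[0,0,0,0,-1]]]'

```text
time: 7.35
tcp_pos: [0.4055, -0.0799, 0.0137]
tool_rot: [-3.142, -0.001, 3.101]
contact_force: [0.3, -0.4, -0.1]
width: -0.0001
```

Emit:
play_rows --motion '[[[0,0,0.4,0,-1],[0,0,0.4,0,-1],[0,0,0,0,-1]]]'

```text
time: 7.6
tcp_pos: [0.4053, -0.08, 0.0057]
tool_rot: [-3.142, -0.001, 3.101]
contact_force: [-0.4, 0.0, -0.6]
width: 0.0001
```

Emit:
play_rows --motion '[[[0,0,0.3,0,-1],[0,0,0,0,-1]]]'

```text
time: 7.77
tcp_pos: [0.4055, -0.0801, 0.0028]
tool_rot: [-3.142, -0.001, 3.101]
contact_force: [-0.2, 0.2, -0.4]
width: 0.0003
```

Emit:
play_rows --motion '[[[0,0,0.3,0,-1],[0,0,0,0,-1]]]'

```text
time: 7.93
tcp_pos: [0.4055, -0.0801, -0.0001]
tool_rot: [-3.142, -0.001, 3.101]
contact_force: [0.6, 0.3, -0.3]
width: -0.0
```

Emit:
play_rows --motion '[[[0,0,0.3,0,-1],[0,0,0,0,-1]]]'

```text
time: 8.1
tcp_pos: [0.4054, -0.08, -0.0032]
tool_rot: [-3.142, -0.001, 3.101]
contact_force: [0.6, -0.8, -0.4]
width: 0.0001
```

```bash
python3 - <<'E'
from h import *
look(6,('side',))
crop(6,'side',220,110,372,240,5,'s6')
X=load(6,'side')[2]*1000
np.set_printoptions(precision=1,suppress=True)
p=load(6,'side')[0]
for v in range(180,206,2): print(v,X[v,334],p[v,334])
E
```

```text
180 [407.4 -33.6 120.8] [83 81 81]
182 [406.8 -27.8 118.5] [83 81 82]
184 [406.1 -24.4 114.5] [90 88 89]
186 [405.4 -20.4 111. ] [58 56 57]
188 [404.8 -19.5 105.1] [47 45 46]
190 [404.1 -32.5  88.3] [42 41 43]
192 [403.3 -48.5  68.8] [45 44 45]
194 [402.5 -64.9  48.7] [47 44 46]
196 [401.8 -66.8  40.1] [52 51 52]
198 [401.  -74.4  26.7] [60 60 62]
200 [400.  -97.7   0.1] [146 143 149]
202 [399.3 -92.1  -2.9] [160 158 163]
204 [398.7 -78.8   0.6] [162 159 165]
```

View pics/s6.png

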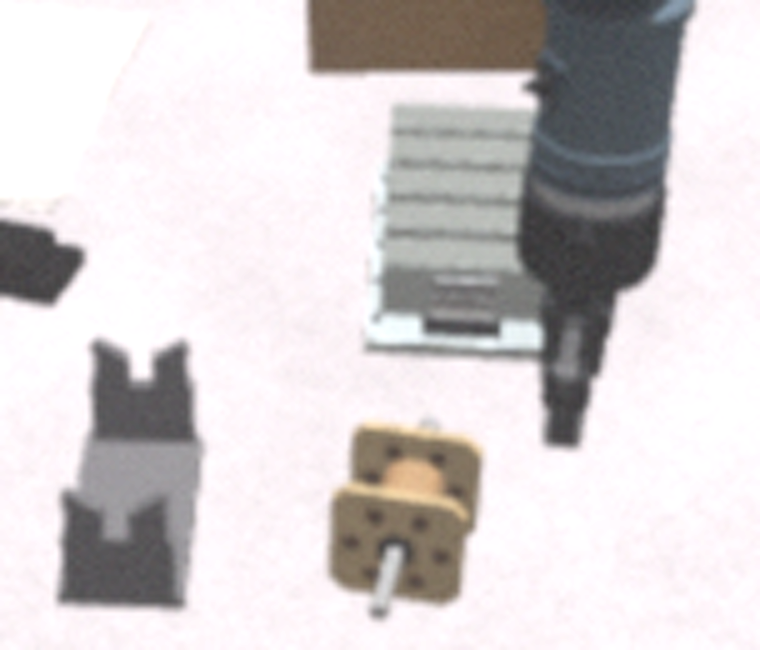

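Emit:
play_rows --motion '[[[0,0,0.5,0,-1],[0,0,0.5,0,-1],[0,0,0.3,0,-1],[0,0,0,0,-1]]]'

```text
time: 8.48
tcp_pos: [0.4048, -0.0801, -0.0167]
tool_rot: [-3.141, -0.002, 3.101]
contact_force: [0.2, -1.2, 0.2]
width: 0.0001
```

Emit:
play_rows --motion '[[[0,0,0.3,0,-1],[0,0,0,0,-1]]]'

```text
time: 8.65
tcp_pos: [0.4053, -0.0801, -0.0193]
tool_rot: [-3.141, -0.001, 3.101]
contact_force: [0.2, 0.7, -0.3]
width: -0.0
```

Emit:
play_rows --motion '[[[0,0,0.3,0,-1],[0,0,0,0,-1]]]'

```text
time: 8.82
tcp_pos: [0.4055, -0.0801, -0.0221]
tool_rot: [-3.142, -0.0, 3.101]
contact_force: [-0.6, 0.4, 1.0]
width: 0.0001
```

Emit:
play_rows --motion '[[[0,0,0.2,0,-1],[0,0,0,0,-1]]]'

```text
time: 8.98
tcp_pos: [0.4056, -0.0801, -0.024]
tool_rot: [-3.142, -0.0, 3.101]
contact_force: [0.3, 0.7, 0.3]
width: 0.0001
```

Emit:
play_rows --motion '[[[0,0,0.2,0,-1],[0,0,0,0,-1]]]'

```text
time: 9.15
tcp_pos: [0.4059, -0.0801, -0.0259]
tool_rot: [-3.142, 0.0, 3.101]
contact_force: [0.2, -0.3, -0.1]
width: 0.0003
```

Emit:
play_rows --motion '[[[0,0,0.2,0,-1],[0,0,0,0,-1]]]'

```text
time: 9.32
tcp_pos: [0.4059, -0.08, -0.0261]
tool_rot: [3.139, -0.002, 3.1]
contact_force: [-6.6, 0.8, 24.1]
width: -0.0
```

```bash
python3 - <<'E'
from meas import *
p,d,X=load(5,'top')
b=up(p,224,215,288,255);h=cv2.cvtColor(b,cv2.COLOR_BGR2HSV)
rectw('top',(h[...,1]>50),.06,'reelbody',off=(224,215))
p,d,X=load(6,'side');X=X*1000
m=(abs(X[...,0]-483)<60)&(abs(X[...,1]-14)<60)&(X[...,2]>60)&(X[...,2]<85)
P=X[m]
for lo,hi in((-40,14),(14,60)):
    q=P[(P[:,1]>lo)&(P[:,1]<hi)];print(np.percentile(q,[5,50,95],axis=0))
E
sed -i 's/t=np.array(\[x,y,z\])/p=p+[0,0,26];t=np.array([x,y,z])/' plan.py
python3 plan.py 484 15 150 88 1
```

```text
reelbody ctr [482.4  14.2] size [62.6 68.4] ang 86.9 centroid [482.7  14.4] 
   box [446.6 -15.3 514.9 -19.  518.3  43.6 450.   47.3]
[[453.7 -12.9  60.4]
 [483.9  -8.7  67. ]
 [514.8  -5.7  71.7]]
[[455.9  39.9  60.6]
 [486.7  45.3  67.8]
 [518.   48.9  71.9]]
t 9.3 pos [ 4.059e+02 -8.000e+01 -1.000e-01] yaw 177.6 rpy [ 3.139e+00 -2.000e-03  3.100e+00] w -0.0 F [-6.6  0.8 24.1] n 13
[[-0.57, 0.76, -1.15, 6.9, 1.0], [-0.48, 0.82, -1.15, 6.9, 1.0], [-0.37, 0.87, -1.15, 6.9, 1.0], [-0.27, 0.91, -1.15, 6.9, 1.0], [-0.16, 0.93, -1.15, 6.9, 1.0], [-0.04, 0.95, -1.15, 6.9, 1.0], [0.07, 0.94, -1.15, 6.9, 1.0], [0.18, 0.93, -1.15, 6.9, 1.0]]
[[0.3, 0.9, -1.15, 6.9, 1.0], [0.4, 0.86, -1.15, 6.9, 1.0], [0.5, 0.8, -1.15, 6.9, 1.0], [0.59, 0.74, -1.15, 6.9, 1.0], [0.68, 0.66, -1.15, 6.9, 1.0]]
```

Emit:
play_rows --motion '[[[0,0,-3,6.9,1],[0,0,-4,6.9,1],[0,0,-4,6.9,1],[0,0,-4,6.9,1],[0,0,0,6.9,1],[0,0,0,6.9,1],[0,0,0,6.9,1],[0,0,0,6.9,1]]]'

```text
time: 9.98
tcp_pos: [0.4061, -0.0795, 0.1163]
tool_rot: [3.14, -0.0, 2.151]
contact_force: [-0.3, -0.3, -0.4]
width: 0.0854
```

Emit:
play_rows --motion '[[[0,0,0,6.9,1],[0,0,0,6.9,1],[0,0,0,6.9,1],[0,0,0,6.9,1],[0,0,0,6.9,1],[0,0,0,0,1]]]'

```text
time: 10.48
tcp_pos: [0.4057, -0.0798, 0.1158]
tool_rot: [-3.141, -0.001, 1.553]
contact_force: [0.1, 0.3, 0.2]
width: 0.085
```

```bash
python3 plan.py 484 15.5 150 88 1
```

```text
t 10.5 pos [405.7 -79.8 141.8] yaw 89.0 rpy [-3.141e+00 -1.000e-03  1.553e+00] w 85.0 F [0.1 0.3 0.2] n 4
[[2.42, 1.91, -0.21, 0.2, 1.0], [2.42, 1.91, -0.21, 0.2, 1.0], [2.43, 1.9, -0.21, 0.2, 1.0], [2.44, 1.89, -0.21, 0.2, 1.0]]
```

Emit:
play_rows --motion '[[[2.4,1.9,0,0.5,1],[2.4,1.9,0,0.5,1],[2.4,1.9,0,0,1],[2.4,1.9,0,0,1],[0,0,0,0,1],[0,0,0,0,1]]]'

```text
time: 10.98
tcp_pos: [0.4856, 0.016, 0.1159]
tool_rot: [3.141, 0.0, 1.544]
contact_force: [-0.0, -0.6, -0.3]
width: 0.0859
```

```bash
python3 plan.py 484 15.5 14 88 1;python3 - <<'E'
from h import *
look(7,('side',))
crop(7,'side',200,130,352,260,5,'s7')
E
```

```text
t 11.0 pos [485.6  16.  141.9] yaw 88.5 rpy [3.141 0.    1.544] w 85.9 F [-0.  -0.6 -0.3] n 4
[[-0.01, -0.04, 3.2, 0.1, 1.0], [-0.01, -0.04, 3.2, 0.1, 1.0], [-0.01, -0.04, 3.2, 0.1, 1.0], [-0.01, -0.04, 3.2, 0.1, 1.0]]
```

View pics/s7.png

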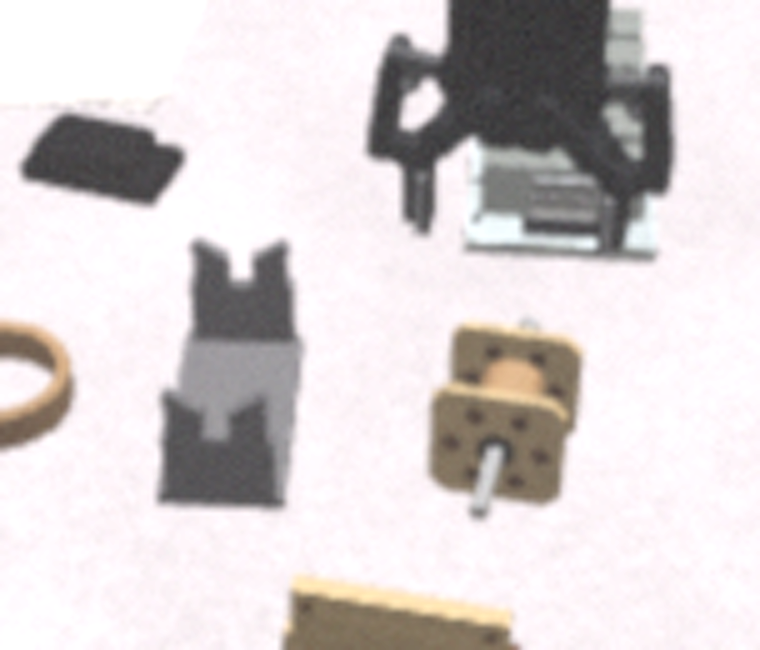

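Emit:
play_rows --motion '[[[0,-0.1,3.2,0,1],[0,0,3.2,0,1],[0,0,3.2,0,1],[0,0,3.2,0,1],[0,0,0,0,1],[0,0,0,0,1],[0,0,0,0,-1],[0,0,0,0,-1]]]'

```text
time: 11.7
tcp_pos: [0.4856, 0.0139, -0.0098]
tool_rot: [3.137, -0.001, 1.537]
contact_force: [0.1, -0.5, 0.9]
width: 0.0637
```

Emit:
play_rows --motion '[[[0,0,0,0,-1],[0,0,0,0,-1],[0,0,0,0,-1],[0,0,0,0,-1],[0,0,0,0,-1]]]'

```text
time: 12.12
tcp_pos: [0.4842, 0.0145, -0.0112]
tool_rot: [3.141, -0.001, 1.538]
contact_force: [-2.0, 0.4, 5.4]
width: 0.0077
```

Emit:
play_rows --motion '[[[0,0,-1,0,-1],[0,0,-2,0,-1],[0,0,-3,0,-1],[0,0,-3,0,-1],[0,0,0,0,-1],[0,0,0,0,-1]]]'

```text
time: 12.62
tcp_pos: [0.4851, 0.0146, 0.0797]
tool_rot: [3.137, -0.002, 1.538]
contact_force: [-0.4, -0.6, -1.7]
width: 0.0077
```

```bash
python3 - <<'E'
from h import *
look(8)
crop(8,'side',200,130,352,260,5,'s8')
E
```

```text
(no output)
```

View pics/s8.png

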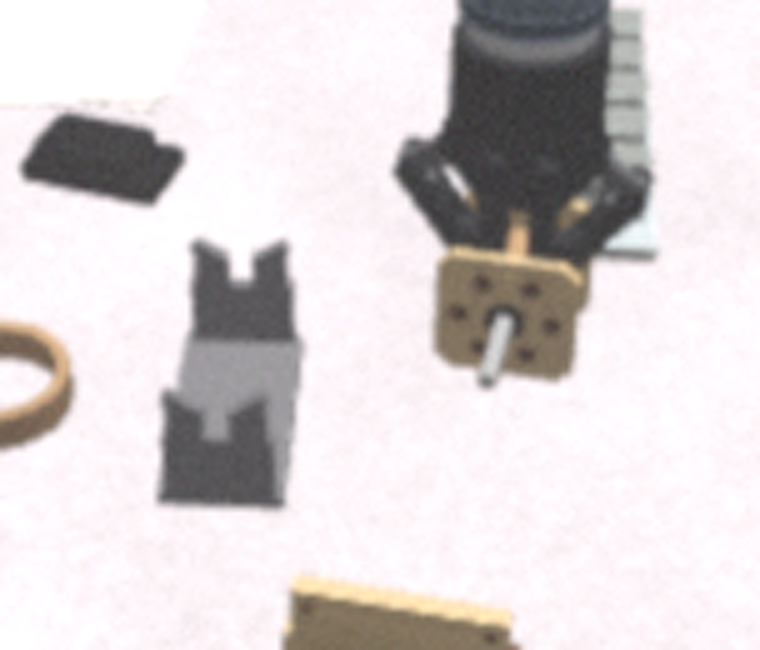

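```bash
python3 plan.py 638 12 106 98.4 -1; python3 - <<'E'
from meas import *
for n,t in(('side',6),('top',0)):
    p,d,X=load(t,n);X=X*1000
    m=(abs(X[...,0]-638)<60)&(abs(X[...,1]-11)<95)&(X[...,2]>62)&(X[...,2]<90)
    k,L,S,C=cv2.connectedComponentsWithStats(m.astype(np.uint8))
    A=[]
    for i in range(1,k):
        if S[i,4]>5:
            P=X[L==i]; print(n,S[i,4],P.mean(0),np.percentile(P[:,0],[2,98]),np.percentile(P[:,1],[2,98]));A.append(P.mean(0))
    A=np.array(A);print(A.mean(0)) 
# slot notch bottoms in side; reel now
p,d,X=load(8,'side');X=X*1000
m=(abs(X[...,0]-485)<50)&(X[...,1]>25)&(X[...,1]<60)&(X[...,2]>85)&(X[...,2]<165)
P=X[m];P=P[np.abs(P[:,1]-45)<6]
print(len(P),np.percentile(P,[2,50,98],axis=0))
E
```

```text
t 12.7 pos [482.3  14.3 103.2] yaw 88.1 rpy [-3.14  -0.     1.538] w 8.1 F [-0.7 -0.2 -2.4] n 4
[[0.07, 3.89, -0.07, -2.6, -1.0], [-0.11, 3.89, -0.07, -2.6, -1.0], [-0.28, 3.88, -0.07, -2.6, -1.0], [-0.46, 3.87, -0.07, -2.6, -1.0]]
side 37 [667.6 -45.7  70.2] [657.4 677.2] [-52.  -41.6]
side 35 [631.2 -50.7  70.7] [623.2 642.6] [-58.5 -45.9]
side 45 [649.4  85.1  70.1] [639.1 658.1] [77.1 89. ]
side 43 [612.8  80.2  70.4] [603.4 623.9] [75.1 83.6]
[640.2  17.2  70.3]
top 20 [664.9 -51.6  72.5] [655.1 675.3] [-56.4 -47.1]
top 21 [645.6  78.3  73.8] [636.1 656.3] [74.2 82.1]
top 17 [629.5 -56.7  74.5] [620.5 639.1] [-61.4 -52.5]
top 17 [610.   73.5  75.5] [601.4 619.9] [70.  76.4]
[637.5  10.9  74.1]
609 [[451.6  41.6  90.6]
 [483.3  45.8 130.2]
 [520.3  49.1 161.2]]
```

Emit:
play_rows --motion '[[[0,3.0,-0.3,-2.6,-1],[-0.1,3.0,0,-2.6,-1],[-0.25,3.0,0,-2.6,-1],[-0.4,3.0,0,-2.6,-1],[-0.4,3.0,0,0,-1],[0,0.4,0,0,-1],[0,0,0,0,-1],[0,0,0,0,-1]]]'

```text
time: 13.38
tcp_pos: [0.6356, 0.0117, 0.0785]
tool_rot: [-3.136, -0.0, 1.719]
contact_force: [-0.8, -1.2, -1.7]
width: 0.008
```

```bash
python3 plan.py 638 11.5 70 98.4 -1;python3 - <<'E'
from h import *
look(9)
crop(9,'side',200,120,352,250,5,'s9')
crop(9,'top',200,130,312,242,5,'t9')
E
```

```text
t 13.4 pos [635.6  11.7 104.5] yaw 98.5 rpy [-3.136 -0.     1.719] w 8.0 F [-0.8 -1.2 -1.7] n 1
[[-0.05, 0.23, 3.45, 0.1, -1.0]]
```

View pics/s9.png

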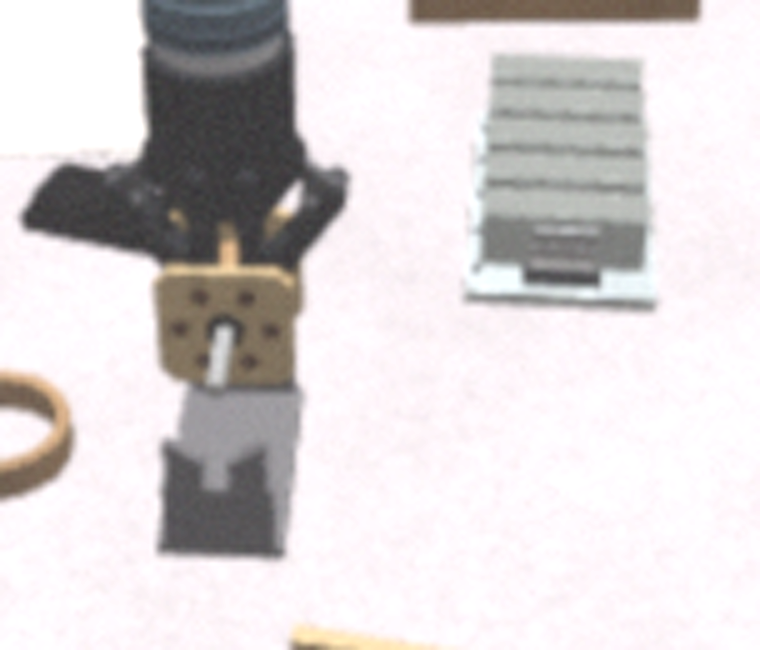

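View pics/t9.png

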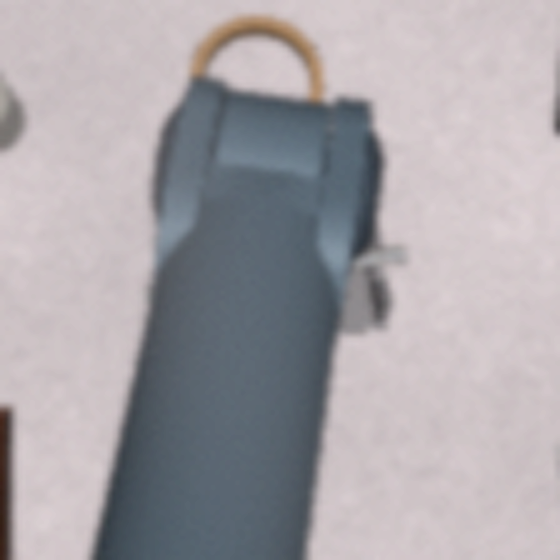

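Emit:
play_rows --motion '[[[0,0.1,2,0,-1],[0,0,2,0,-1],[0,0,0,0,-1],[0,0,0,0,-1]]]'

```text
time: 13.82
tcp_pos: [0.6361, 0.0123, 0.0396]
tool_rot: [-3.137, -0.001, 1.719]
contact_force: [-0.2, 0.5, -0.5]
width: 0.0082
```

```bash
python3 plan.py 638 11.5 34 98.4 -1;python3 - <<'E'
from h import *
look(10)
crop(10,'side',210,140,312,250,6,'s10')
E
```

```text
t 13.8 pos [636.1  12.3  65.6] yaw 98.5 rpy [-3.137e+00 -1.000e-03  1.719e+00] w 8.2 F [-0.2  0.5 -0.5] n 1
[[-0.11, 0.17, 3.16, 0.1, -1.0]]
```

View pics/s10.png

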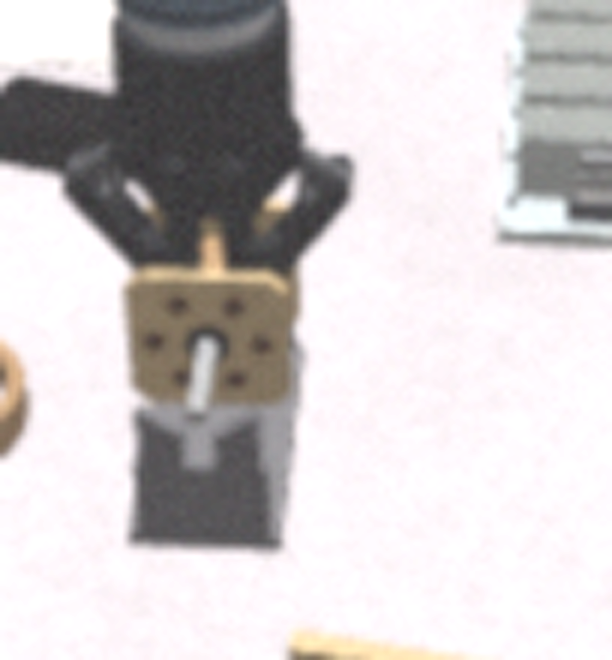

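Emit:
play_rows --motion '[[[0,0,1.0,0,-1],[0,0,1.0,0,-1],[0,0,0.7,0,-1],[0,0,0,0,-1],[0,0,0,0,-1]]]'

```text
time: 14.33
tcp_pos: [0.6381, 0.0122, 0.0129]
tool_rot: [-3.14, -0.0, 1.719]
contact_force: [0.0, 0.3, -1.9]
width: 0.0079
```

Emit:
play_rows --motion '[[[0,0,0.2,0,-1],[0,0,0,0,-1],[0,0,0,0,-1]]]'

```text
time: 14.58
tcp_pos: [0.6394, 0.0121, 0.0122]
tool_rot: [3.141, -0.0, 1.719]
contact_force: [-0.1, 0.3, -1.4]
width: 0.0079
```

Emit:
play_rows --motion '[[[0,0,0.2,0,-1],[0,0,0,0,-1],[0,0,0,0,-1]]]'

```text
time: 14.83
tcp_pos: [0.6391, 0.0122, 0.01]
tool_rot: [3.141, -0.0, 1.719]
contact_force: [-0.1, -0.3, -2.0]
width: 0.0082
```

Emit:
play_rows --motion '[[[0,0,0.2,0,-1],[0,0,0,0,-1],[0,0,0,0,-1]]]'

```text
time: 15.08
tcp_pos: [0.6391, 0.0121, 0.0079]
tool_rot: [3.141, -0.0, 1.719]
contact_force: [0.4, -0.0, -2.7]
width: 0.0081
```

Emit:
play_rows --motion '[[[0,0,0.15,0,-1],[0,0,0,0,-1],[0,0,0,0,-1]]]'

```text
time: 15.33
tcp_pos: [0.6392, 0.0122, 0.0077]
tool_rot: [3.142, -0.001, 1.719]
contact_force: [-2.5, -0.0, 6.1]
width: 0.0082
```

Emit:
play_rows --motion '[[[0,0,0.15,0,-1],[0,0,0,0,-1],[0,0,0,0,-1]]]'

```text
time: 15.58
tcp_pos: [0.6393, 0.0122, 0.0075]
tool_rot: [-3.141, -0.002, 1.719]
contact_force: [-5.2, 1.5, 12.7]
width: 0.0079
```

```bash
python3 - <<'E'
from h import *
look(11)
crop(11,'side',210,140,312,250,6,'s11')
E
```

```text
(no output)
```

View pics/s11.png

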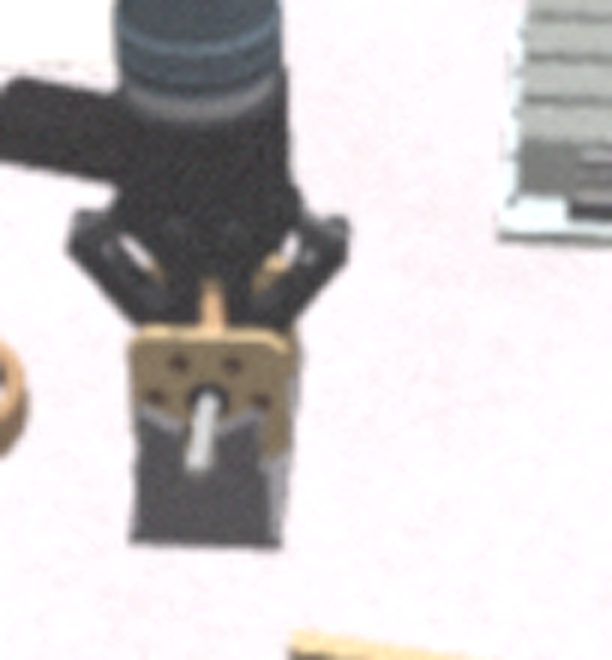

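Emit:
play_rows --motion '[[[0,0,-0.1,0,1],[0,0,0,0,1],[0,0,0,0,1],[0,0,0,0,1],[0,0,0,0,1],[0,0,0,0,1],[0,0,-1,0,1],[0,0,-2,0,1]]]'

```text
time: 16.35
tcp_pos: [0.6363, 0.0122, 0.0338]
tool_rot: [-3.136, -0.001, 1.719]
contact_force: [-1.0, 0.1, 0.2]
width: 0.085
```

Emit:
play_rows --motion '[[[0,0,-3,0,1],[0,0,-4,0,1],[0,0,-4,0,1],[0,0,0,0,1]]]'

```text
time: 16.68
tcp_pos: [0.6462, 0.0112, 0.1565]
tool_rot: [3.124, 0.001, 1.718]
contact_force: [2.1, -0.5, 2.1]
width: 0.0858
```

```bash
python3 plan.py 513.5 346 180 180 -0.3
```

```text
t 16.7 pos [646.2  11.2 182.5] yaw 98.4 rpy [3.124e+00 1.000e-03 1.718e+00] w 85.8 F [ 2.1 -0.5  2.1] n 12
[[2.92, -0.68, 0.02, -6.8, -0.3], [2.98, -0.33, 0.02, -6.8, -0.3], [3.0, 0.02, 0.02, -6.8, -0.3], [2.98, 0.38, 0.02, -6.8, -0.3], [2.91, 0.73, 0.02, -6.8, -0.3], [2.81, 1.07, 0.02, -6.8, -0.3], [2.66, 1.39, 0.02, -6.8, -0.3], [2.48, 1.7, 0.02, -6.8, -0.3]]
[[2.26, 1.98, 0.02, -6.8, -0.3], [2.01, 2.23, 0.02, -6.8, -0.3], [1.73, 2.45, 0.02, -6.8, -0.3], [1.43, 2.64, 0.02, -6.8, -0.3]]
```

Emit:
play_rows --motion '[[[2.9,-0.7,0,-6.8,-0.3],[3.0,-0.3,0,-6.8,-0.3],[3.0,0.0,0,-6.8,-0.3],[3.0,0.4,0,-6.8,-0.3],[2.9,0.7,0,-6.8,-0.3],[2.8,1.1,0,-6.8,-0.3],[2.7,1.4,0,-6.8,-0.3],[2.5,1.7,0,-6.8,-0.3]]]'

```text
time: 17.35
tcp_pos: [0.5498, 0.237, 0.1468]
tool_rot: [3.14, 0.001, 2.674]
contact_force: [0.1, -1.0, 0.3]
width: 0.0298
```

Emit:
play_rows --motion '[[[2.3,2.0,0,-6.8,-0.3],[2.0,2.2,0,-6.8,-0.3],[1.7,2.4,0,-6.8,-0.3],[1.4,2.6,0,-6.0,-0.3],[0,0,0,0,-0.3],[0,0,0,0,-0.3],[0,0,0,0,-0.3]]]'

```text
time: 17.93
tcp_pos: [0.5065, 0.3455, 0.1463]
tool_rot: [-3.141, 0.001, 3.128]
contact_force: [-0.1, -1.1, 0.1]
width: 0.0302
```

```bash
python3 plan.py 513.5 346 130 179 -0.3;python3 - <<'E'
from h import *
look(12)
crop(12,'side',210,170,330,290,5,'s12')
crop(12,'top',220,150,292,222,7,'t12')
E
```

```text
t 17.9 pos [506.5 345.5 172.3] yaw 179.2 rpy [-3.141e+00  1.000e-03  3.128e+00] w 30.2 F [-0.1 -1.1  0.1] n 2
[[-0.35, 0.03, 2.12, 0.1, -0.3], [-0.35, 0.03, 2.12, 0.1, -0.3]]
```

View pics/s12.png

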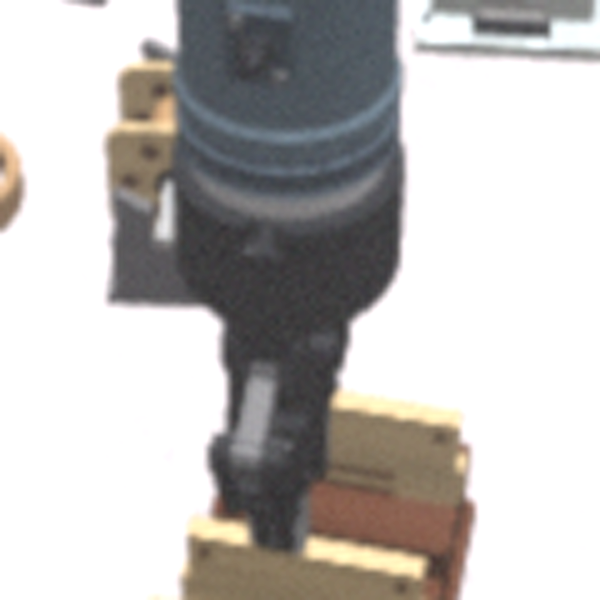

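View pics/t12.png

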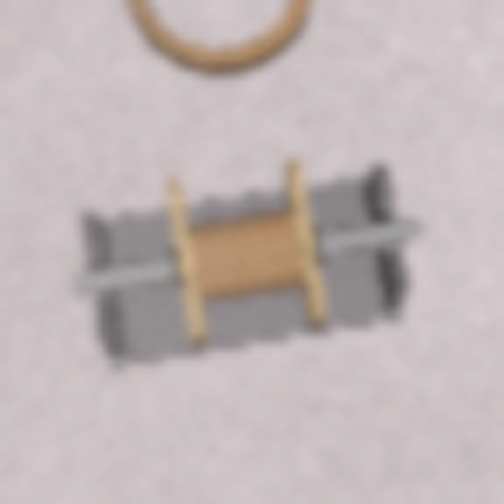

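Emit:
play_rows --motion '[[[-0.4,0,2,0,-0.3],[-0.45,0,3,0,-0.3],[0,0,3,0,-0.3],[0,0,2.2,0,-0.3],[0,0,0,0,-0.3],[0,0,0,0,-1],[0,0,0,0,-1],[0,0,0,0,-1]]]'

```text
time: 18.7
tcp_pos: [0.5165, 0.3469, 0.0463]
tool_rot: [3.139, 0.004, 3.128]
contact_force: [0.1, 0.1, -1.2]
width: 0.0092
```

Emit:
play_rows --motion '[[[0,0,0,0,-1],[0,0,0,0,-1]]]'

```text
time: 18.87
tcp_pos: [0.5155, 0.3471, 0.0457]
tool_rot: [3.139, 0.002, 3.129]
contact_force: [-0.8, 0.0, -0.7]
width: 0.009
```

Emit:
play_rows --motion '[[[0,0,-1,0,-1],[0,0,-2.5,0,-1],[0,0,-4,0,-1],[0,0,-3,0,-1],[0,0,-1,0,-1],[0,0,0,0,-1],[0,0,0,0,-1]]]'

```text
time: 19.45
tcp_pos: [0.5145, 0.3466, 0.1599]
tool_rot: [3.14, 0.001, 3.129]
contact_force: [-0.7, 0.8, -1.9]
width: 0.0089
```

```bash
python3 plan.py 496 -369 185 186.2 -1;python3 - <<'E'
from h import *
look(13,('side',))
crop(13,'side',200,100,350,300,3.5,'s13')
E
```

```text
t 19.4 pos [514.5 346.6 185.9] yaw 179.3 rpy [3.140e+00 1.000e-03 3.129e+00] w 8.9 F [-0.7  0.8 -1.9] n 19
[[0.05, -3.77, 0.0, -0.4, -1.0], [0.08, -3.77, 0.0, -0.4, -1.0], [0.1, -3.77, 0.0, -0.4, -1.0], [0.13, -3.77, 0.0, -0.4, -1.0], [0.16, -3.76, 0.0, -0.4, -1.0], [0.18, -3.76, 0.0, -0.4, -1.0], [0.21, -3.76, 0.0, -0.4, -1.0], [0.24, -3.76, 0.0, -0.4, -1.0]]
[[0.26, -3.76, 0.0, -0.4, -1.0], [0.29, -3.76, 0.0, -0.4, -1.0], [0.31, -3.75, 0.0, -0.4, -1.0], [0.34, -3.75, 0.0, -0.4, -1.0], [0.37, -3.75, 0.0, -0.4, -1.0], [0.39, -3.75, 0.0, -0.4, -1.0], [0.42, -3.74, 0.0, -0.4, -1.0], [0.44, -3.74, 0.0, -0.4, -1.0]]
[[0.47, -3.74, 0.0, -0.4, -1.0], [0.5, -3.73, 0.0, -0.4, -1.0], [0.52, -3.73, 0.0, -0.4, -1.0]]
```

View pics/s13.png

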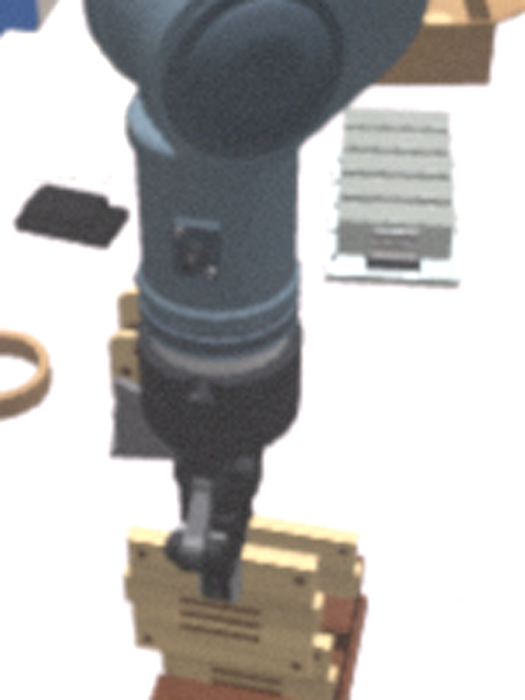

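Emit:
play_rows --motion '[[[0.05,-2.5,0,-0.4,-1],[0.1,-3.6,0,-0.4,-1],[0.1,-3.6,0,-0.4,-1],[0.1,-3.6,0,-0.4,-1],[0.15,-3.6,0,-0.4,-1],[0.2,-3.6,0,-0.4,-1],[0.2,-3.6,0,-0.4,-1],[0.25,-3.6,0,-0.4,-1]]]'

```text
time: 20.17
tcp_pos: [0.5039, 0.0671, 0.1564]
tool_rot: [-3.141, -0.005, -3.097]
contact_force: [1.0, -0.4, -1.3]
width: 0.0093
```

Emit:
play_rows --motion '[[[0.3,-3.6,0,-0.4,-1],[0.3,-3.6,0,-0.4,-1],[0.3,-3.6,0,-0.4,-1],[0.3,-3.6,0,-0.4,-1],[0.4,-3.6,0,-0.4,-1],[0.4,-3.6,0,-0.4,-1],[0.4,-3.6,0,-0.4,-1],[0.4,-3.6,0,-0.4,-1]]]'

```text
time: 20.83
tcp_pos: [0.4957, -0.2209, 0.1563]
tool_rot: [3.14, -0.005, -3.042]
contact_force: [0.5, 0.5, -0.7]
width: 0.009
```

Emit:
play_rows --motion '[[[0.5,-3.6,0,-0.4,-1],[0.5,-3.6,0,-0.1,-1],[0.5,-3.0,0,0,-1],[0.2,-1.5,0,0,-1],[0,0,0,0,-1],[0,0,0,0,-1]]]'

```text
time: 21.33
tcp_pos: [0.4913, -0.3383, 0.1564]
tool_rot: [3.139, -0.004, -3.036]
contact_force: [0.3, 1.0, -1.4]
width: 0.009
```

```bash
python3 plan.py 496 -369 185 186.2 -1;python3 - <<'E'
from h import *
look(14)
crop(14,'side',260,80,360,190,6,'s14')
E
```

```text
t 21.3 pos [ 491.3 -338.3  182.4] yaw -174.0 rpy [ 3.139 -0.004 -3.036] w 9.0 F [ 0.3  1.  -1.4] n 1
[[-0.15, -3.1, -0.26, -0.2, -1.0]]
```

View pics/s14.png

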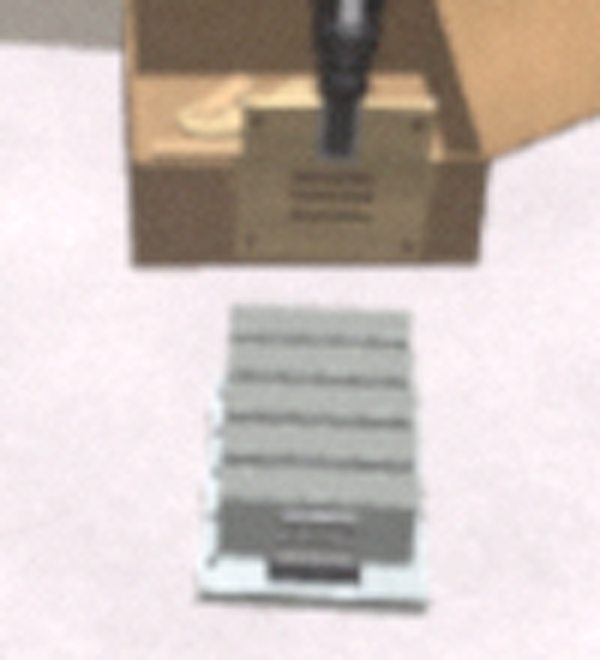

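Emit:
play_rows --motion '[[[-0.1,-2.0,0.5,0,-1],[-0.05,-1.1,1.0,0,-1],[0,0,1,0,-1],[0,0,0.5,0,-1],[0,0,0,0,-1],[0,0,0,0,-1]]]'

```text
time: 21.93
tcp_pos: [0.4984, -0.3663, 0.1279]
tool_rot: [3.139, -0.001, -3.031]
contact_force: [-0.1, 0.6, -0.5]
width: 0.009
```

```bash
cat > rel.py <<'E'
from meas import *
import sys
tag=sys.argv[1];k=int(sys.argv[2])
look(tag,('side',));p,d,X=load(tag,'side');X=X*1000
crop(tag,'side',260,80,360,190,6,'s'+tag)
p0,d0,X0=load(0,'side');X0=X0*1000
a=np.radians(6.2);c=np.array([487,-285.5])
def rk(X):
    Q=X[...,:2]-c;return Q[...,0]*np.cos(a)+Q[...,1]*np.sin(a),-Q[...,0]*np.sin(a)+Q[...,1]*np.cos(a)-(-84+42*k),X[...,2]
rx,ry,z=rk(X);o=observe();t=o['tcp_pos']*1000;tx,ty,tz=rk(t)
print('tcp in slot: x %.1f y %.1f'%(tx,ty),'tipz %.1f'%(tz+26),'yaw rel %.1f'%((np.degrees(o['tool_rot'][2])+180-6.2+180)%360-180))
zb=tz+26-62
m=(abs(rx-tx)<47)&(abs(ry-ty-5)<12)&(z>zb+8)&(z<zb+82)&(abs(rx-tx)>20)
print('panel face n',m.sum(),'y med',np.median(ry[m]),'slope yaw deg',np.degrees(np.polyfit(rx[m],ry[m],1)[0]),'lean',np.polyfit(z[m],ry[m],1)[0])
m2=(abs(ry-ty-5)<12)&(z>zb+8)&(z<zb+95)&(abs(rx-tx)<60);print(' rx ends',np.percentile(rx[m2],[1,99]),'z',np.percentile(z[m2],[1,99]))
rx,ry,z=rk(X0)
for j in range(5):
  off=42*(j-k)
  m=(abs(ry-off+5)<13)&(z>56)&(z<70)&(abs(rx)<60);print('wall',j,'lip y',np.median(ry[m])-off,'rx ends',np.percentile(rx[m],[1,99]))
m=(abs(ry-42*(4-k)+3)<12)&(z>28)&(z<46)&(abs(rx)>25)&(abs(rx)<48);print('wall4 face',np.median(ry[m])-42*(4-k))
E
python3 rel.py 15 0; python3 plan.py 496 -369 110 186.2 -1
```

```text
tcp in slot: x 2.9 y 1.7 tipz 154.6 yaw rel 0.1
panel face n 333 y med 8.618809630568776 slope yaw deg -0.04303660520803757 lean -0.01002979432107429
 rx ends [-44.5  56.2] z [101.8 182.9]
wall 0 lip y -8.838006374435743 rx ends [-46.2  53.3]
wall 1 lip y -8.192463378352983 rx ends [-48.4  51.8]
wall 2 lip y -8.611907531000952 rx ends [-47.9  53.5]
wall 3 lip y -8.237139293260924 rx ends [-46.8  49.7]
wall 4 lip y -8.648928359274635 rx ends [-48.8  53.4]
wall4 face -3.090962511607387
t 22.0 pos [ 498.8 -367.   154.6] yaw -173.7 rpy [ 3.14   0.    -3.031] w 9.3 F [-0.5 -0.3 -1.5] n 2
[[0.15, -0.08, 2.23, 0.1, -1.0], [0.15, -0.08, 2.23, 0.1, -1.0]]
```

View pics/s15.png

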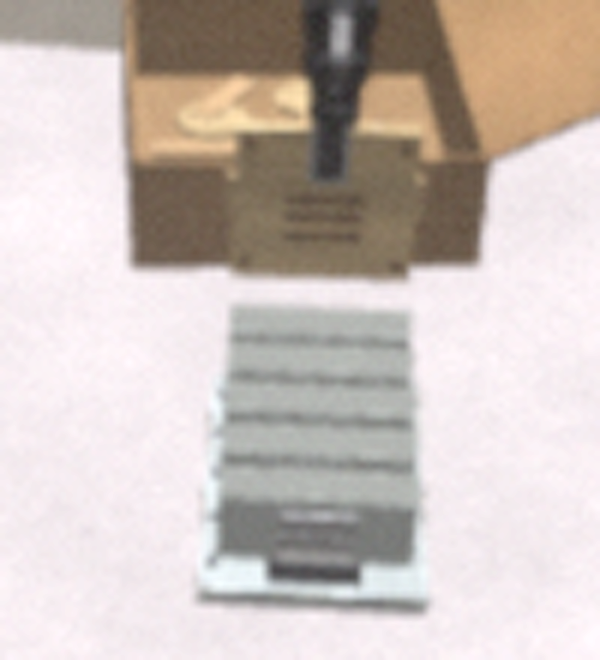

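Emit:
play_rows --motion '[[[0.3,-0.1,1,0,-1],[0,0,1.5,0,-1],[0,0,1,0,-1],[0,0,0,0,-1],[0,0,0,0,-1]]]'

```text
time: 22.4
tcp_pos: [0.4948, -0.3694, 0.0929]
tool_rot: [3.14, -0.001, -3.033]
contact_force: [-0.6, -0.9, -0.3]
width: 0.0093
```

```bash
python3 rel.py 16 0
```

```text
tcp in slot: x -0.7 y -1.0 tipz 119.8 yaw rel 0.0
panel face n 320 y med 6.300166832775432 slope yaw deg 0.22679755317623007 lean -0.015241143724916006
 rx ends [-48.   53.1] z [ 67.2 148.2]
wall 0 lip y -8.838006374435743 rx ends [-46.2  53.3]
wall 1 lip y -8.192463378352983 rx ends [-48.4  51.8]
wall 2 lip y -8.611907531000952 rx ends [-47.9  53.5]
wall 3 lip y -8.237139293260924 rx ends [-46.8  49.7]
wall 4 lip y -8.648928359274635 rx ends [-48.8  53.4]
wall4 face -3.090962511607387
```

Emit:
play_rows --motion '[[[0,0.1,0.5,0,-1],[0,0,0.5,0,-1],[0,0,0.5,0,-1],[0,0,0,0,-1],[0,0,0,0,-1]]]'

```text
time: 22.87
tcp_pos: [0.495, -0.3689, 0.0783]
tool_rot: [3.141, -0.001, -3.033]
contact_force: [-0.8, 0.2, -1.0]
width: 0.0093
```

Emit:
play_rows --motion '[[[0,0,0.4,0,-1],[0,0,0.4,0,-1],[0,0,0,0,-1]]]'

```text
time: 23.12
tcp_pos: [0.4962, -0.3689, 0.0714]
tool_rot: [3.141, 0.001, -3.033]
contact_force: [-0.2, 2.5, 3.7]
width: 0.0091
```

Emit:
play_rows --motion '[[[0,0,0.3,0,-1],[0,0,0.3,0,-1],[0,0,0,0,-1]]]'

```text
time: 23.37
tcp_pos: [0.4968, -0.3687, 0.0659]
tool_rot: [3.141, 0.002, -3.033]
contact_force: [0.7, 2.8, 5.1]
width: 0.0091
```

Emit:
play_rows --motion '[[[0,0,0.3,0,-1],[0,0,0.3,0,-1],[0,0,0,0,-1]]]'

```text
time: 23.62
tcp_pos: [0.4971, -0.3687, 0.06]
tool_rot: [3.141, 0.003, -3.032]
contact_force: [-0.7, 1.8, 5.1]
width: 0.009
```

Emit:
play_rows --motion '[[[0,0,0.3,0,-1],[0,0,0.3,0,-1],[0,0,0,0,-1]]]'

```text
time: 23.87
tcp_pos: [0.4974, -0.3686, 0.054]
tool_rot: [3.141, 0.003, -3.032]
contact_force: [0.3, 2.8, 4.6]
width: 0.0089
```

Emit:
play_rows --motion '[[[0,0,0.3,0,-1],[0,0,0.3,0,-1],[0,0,0,0,-1]]]'

```text
time: 24.12
tcp_pos: [0.4975, -0.3686, 0.048]
tool_rot: [3.141, 0.003, -3.032]
contact_force: [0.4, 2.5, 5.3]
width: 0.009
```

Emit:
play_rows --motion '[[[0,0,0.2,0,-1],[0,0,0,0,-1],[0,0,0,0,-1]]]'

```text
time: 24.37
tcp_pos: [0.4975, -0.3686, 0.0462]
tool_rot: [3.141, 0.003, -3.032]
contact_force: [-1.3, 3.6, 5.6]
width: 0.0087
```

Emit:
play_rows --motion '[[[0,0,0.15,0,-1],[0,0,0,0,-1],[0,0,0,0,-1]]]'

```text
time: 24.62
tcp_pos: [0.4976, -0.3686, 0.0449]
tool_rot: [3.141, 0.004, -3.032]
contact_force: [-0.5, 2.8, 6.3]
width: 0.009
```

Emit:
play_rows --motion '[[[0,0,0.15,0,-1],[0,0,0,0,-1],[0,0,0,0,-1]]]'

```text
time: 24.87
tcp_pos: [0.4977, -0.3686, 0.0448]
tool_rot: [3.14, 0.004, -3.032]
contact_force: [-2.6, 6.2, 14.4]
width: 0.009
```

Emit:
play_rows --motion '[[[0,0,0.15,0,-1],[0,0,0,0,-1],[0,0,0,0,-1]]]'

```text
time: 25.12
tcp_pos: [0.4977, -0.3685, 0.0448]
tool_rot: [3.139, 0.004, -3.032]
contact_force: [-4.1, 7.3, 20.3]
width: 0.0092
```

Emit:
play_rows --motion '[[[0,0,-0.2,0,-0.3],[0,0,0,0,-0.3],[0,0,0,0,-0.3],[0,0,0,0,-0.3],[0,0,-2,0,-0.3],[0,0,-3.5,0,-0.3],[0,0,-3,0,-0.3],[0,0,-2.5,0,-0.3]]]'

```text
time: 25.78
tcp_pos: [0.4953, -0.3699, 0.1536]
tool_rot: [-3.141, 0.0, -3.034]
contact_force: [0.6, -0.7, 0.3]
width: 0.0297
```

```bash
python3 - <<'E'
from h import *
look(17,('side',))
crop(17,'side',260,80,360,190,6,'s17')
E
python3 plan.py 509.5 303 175 179.2 -0.3
```

```text
t 25.8 pos [ 498.4 -372.4  185.3] yaw -173.9 rpy [-3.136  0.008 -3.035] w 29.9 F [ 1.  -1.6  3.2] n 18
[[-0.46, 3.72, 0.06, 0.4, -0.3], [-0.44, 3.73, 0.06, 0.4, -0.3], [-0.41, 3.73, 0.06, 0.4, -0.3], [-0.38, 3.73, 0.06, 0.4, -0.3], [-0.36, 3.74, 0.06, 0.4, -0.3], [-0.33, 3.74, 0.06, 0.4, -0.3], [-0.31, 3.74, 0.06, 0.4, -0.3], [-0.28, 3.74, 0.06, 0.4, -0.3]]
[[-0.25, 3.74, 0.06, 0.4, -0.3], [-0.23, 3.75, 0.06, 0.4, -0.3], [-0.2, 3.75, 0.06, 0.4, -0.3], [-0.18, 3.75, 0.06, 0.4, -0.3], [-0.15, 3.75, 0.06, 0.4, -0.3], [-0.12, 3.75, 0.06, 0.4, -0.3], [-0.1, 3.75, 0.06, 0.4, -0.3], [-0.07, 3.75, 0.06, 0.4, -0.3]]
[[-0.04, 3.75, 0.06, 0.4, -0.3], [-0.02, 3.75, 0.06, 0.4, -0.3]]
```

View pics/s17.png

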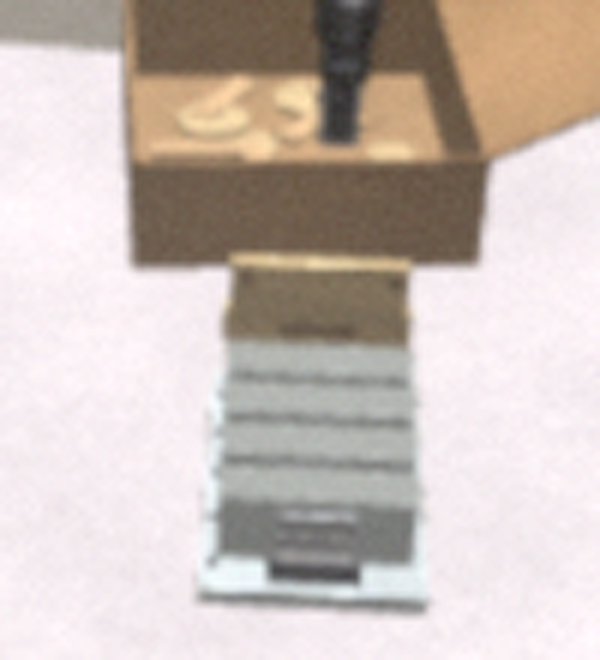

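Panel A stands upright in slot 0: its top edge runs across crop (230–410, 262) and lines up with the walls. Next I go to panel B.

Emit:
play_rows --motion '[[[-0.45,3.7,0,0.4,-0.3],[-0.45,3.7,0,0.4,-0.3],[-0.4,3.7,0,0.4,-0.3],[-0.4,3.7,0,0.4,-0.3],[-0.35,3.7,0,0.4,-0.3],[-0.35,3.7,0,0.4,-0.3],[-0.3,3.7,0,0.4,-0.3],[-0.3,3.7,0,0.4,-0.3]]]'

```text
time: 26.5
tcp_pos: [0.4999, -0.0702, 0.1518]
tool_rot: [3.141, -0.0, -3.09]
contact_force: [1.3, 0.0, 0.3]
width: 0.03
```

Emit:
play_rows --motion '[[[-0.25,3.8,0,0.4,-0.3],[-0.25,3.8,0,0.4,-0.3],[-0.2,3.8,0,0.4,-0.3],[-0.2,3.8,0,0.4,-0.3],[-0.15,3.8,0,0.4,-0.3],[-0.1,3.8,0,0.4,-0.3],[-0.1,3.8,0,0.4,-0.3],[-0.1,3.8,0,0.4,-0.3]]]'

```text
time: 27.17
tcp_pos: [0.5051, 0.234, 0.1517]
tool_rot: [-3.141, -0.0, 3.137]
contact_force: [0.4, -0.1, 0.2]
width: 0.0303
```

Emit:
play_rows --motion '[[[-0.05,3.8,0,0.4,-0.3],[0,3.5,0,0,-0.3],[0,0,0,0,-0.3],[0,0,0,0,-0.3],[0,0,0,0,-0.3]]]'

```text
time: 27.58
tcp_pos: [0.5064, 0.3047, 0.1515]
tool_rot: [-3.14, -0.001, 3.131]
contact_force: [-0.1, 0.2, -0.4]
width: 0.0299
```

```bash
python3 plan.py 509.5 303 71 179.2 -0.3
```

```text
t 27.6 pos [506.4 304.7 177.5] yaw 179.4 rpy [-3.140e+00 -1.000e-03  3.131e+00] w 29.9 F [-0.1  0.2 -0.4] n 3
[[-0.1, -0.05, 3.55, 0.1, -0.3], [-0.1, -0.05, 3.55, 0.1, -0.3], [-0.1, -0.05, 3.55, 0.1, -0.3]]
```

Emit:
play_rows --motion '[[[-0.15,-0.1,2.5,0,-0.3],[-0.15,-0.05,3,0,-0.3],[0,0,3,0,-0.3],[0,0,2.1,0,-0.3],[0,0,0,0,-0.3],[0,0,0,0,-1],[0,0,0,0,-1],[0,0,0,0,-1]]]'

```text
time: 28.25
tcp_pos: [0.5114, 0.3042, 0.0486]
tool_rot: [3.139, 0.003, 3.13]
contact_force: [-0.7, -0.3, -1.0]
width: 0.0088
```

Emit:
play_rows --motion '[[[0,0,0,0,-1],[0,0,0,0,-1],[0,0,0,0,-1]]]'

```text
time: 28.5
tcp_pos: [0.5101, 0.3046, 0.0476]
tool_rot: [3.14, 0.002, 3.131]
contact_force: [0.3, 0.1, -1.0]
width: 0.0088
```

Emit:
play_rows --motion '[[[0,0,-1,0,-1],[0,0,-2.5,0,-1],[0,0,-4,0,-1],[0,0,-3,0,-1],[0,0,-1,0,-1],[0,0,0,0,-1],[0,0,0,0,-1]]]'

```text
time: 29.08
tcp_pos: [0.5095, 0.3042, 0.1619]
tool_rot: [3.141, 0.001, 3.131]
contact_force: [0.2, -0.9, -1.8]
width: 0.009
```

```bash
python3 plan.py 487 -285 185 186.2 -1
```

```text
t 29.1 pos [509.5 304.2 187.9] yaw 179.4 rpy [3.141e+00 1.000e-03 3.131e+00] w 9.0 F [ 0.2 -0.9 -1.8] n 16
[[0.1, -3.68, 0.02, -0.4, -1.0], [0.13, -3.68, 0.02, -0.4, -1.0], [0.15, -3.68, 0.02, -0.4, -1.0], [0.18, -3.68, 0.02, -0.4, -1.0], [0.2, -3.68, 0.02, -0.4, -1.0], [0.23, -3.68, 0.02, -0.4, -1.0], [0.26, -3.68, 0.02, -0.4, -1.0], [0.28, -3.67, 0.02, -0.4, -1.0]]
[[0.31, -3.67, 0.02, -0.4, -1.0], [0.33, -3.67, 0.02, -0.4, -1.0], [0.36, -3.67, 0.02, -0.4, -1.0], [0.38, -3.67, 0.02, -0.4, -1.0], [0.41, -3.66, 0.02, -0.4, -1.0], [0.44, -3.66, 0.02, -0.4, -1.0], [0.46, -3.66, 0.02, -0.4, -1.0], [0.49, -3.65, 0.02, -0.4, -1.0]]
```

Emit:
play_rows --motion '[[[0.1,-2.6,0,-0.4,-1],[0.1,-3.7,0,-0.4,-1],[0.15,-3.7,0,-0.4,-1],[0.2,-3.7,0,-0.4,-1],[0.2,-3.7,0,-0.4,-1],[0.2,-3.7,0,-0.4,-1],[0.25,-3.7,0,-0.4,-1],[0.3,-3.7,0,-0.4,-1]]]'

```text
time: 29.75
tcp_pos: [0.4959, 0.0169, 0.1588]
tool_rot: [-3.141, -0.005, -3.096]
contact_force: [1.0, 0.1, -1.7]
width: 0.009
```

Emit:
play_rows --motion '[[[0.3,-3.7,0,-0.4,-1],[0.3,-3.7,0,-0.4,-1],[0.35,-3.7,0,-0.4,-1],[0.4,-3.7,0,-0.4,-1],[0.4,-3.7,0,-0.4,-1],[0.45,-3.7,0,-0.4,-1],[0.45,-3.7,0,-0.4,-1],[0.3,-2.5,0,0,-1]]]'

```text
time: 30.42
tcp_pos: [0.4854, -0.2702, 0.1589]
tool_rot: [-3.141, -0.005, -3.051]
contact_force: [0.7, -1.0, -1.0]
width: 0.0091
```

Emit:
play_rows --motion '[[[0.2,-1.5,0,0,-1],[0,0,1,0,-1],[0,0,1.5,0,-1],[0,0,0.5,0,-1],[0,0,0,0,-1],[0,0,0,0,-1]]]'

```text
time: 30.92
tcp_pos: [0.4874, -0.2794, 0.1297]
tool_rot: [3.139, -0.003, -3.045]
contact_force: [0.0, -0.7, -0.3]
width: 0.0089
```

```bash
python3 rel.py 18 2
```

```text
tcp in slot: x 1.8 y 5.2 tipz 156.7 yaw rel -0.7
panel face n 370 y med 12.404083260968719 slope yaw deg -0.09232876194942857 lean -0.004977296311762969
 rx ends [-47.5  53. ] z [103.4 182.9]
wall 0 lip y -8.838006374435736 rx ends [-46.2  53.3]
wall 1 lip y -8.192463378352983 rx ends [-48.4  51.8]
wall 2 lip y -8.611907531000952 rx ends [-47.9  53.5]
wall 3 lip y -8.237139293260917 rx ends [-46.8  49.7]
wall 4 lip y -8.648928359274635 rx ends [-48.8  53.4]
wall4 face -3.090962511607387
```

Emit:
play_rows --motion '[[[0,-0.5,1,-0.4,-1],[0,0,1.5,0,-1],[0,0,1,0,-1],[0,0,0,0,-1],[0,0,0,0,-1]]]'

```text
time: 31.38
tcp_pos: [0.4881, -0.2862, 0.0956]
tool_rot: [3.141, -0.001, -3.04]
contact_force: [-0.1, 0.6, -1.3]
width: 0.0091
```

```bash
python3 rel.py 19 2|head -3
```

```text
tcp in slot: x 1.6 y -1.3 tipz 122.4 yaw rel -0.4
panel face n 342 y med 5.596859671460063 slope yaw deg -0.3055114175884165 lean -0.002998195710033307
 rx ends [-48.2  54.4] z [ 69.8 149. ]
```

Emit:
play_rows --motion '[[[0,0.15,0.5,-0.3,-1],[0,0,0.5,0,-1],[0,0,0.6,0,-1],[0,0,0.3,0,-1],[0,0,0,0,-1]]]'

```text
time: 31.85
tcp_pos: [0.4887, -0.2851, 0.0769]
tool_rot: [-3.141, 0.0, -3.035]
contact_force: [0.1, -1.0, -3.0]
width: 0.009
```

Emit:
play_rows --motion '[[[0,0,0.4,0,-1],[0,0,0.4,0,-1],[0,0,0,0,-1]]]'

```text
time: 32.1
tcp_pos: [0.4895, -0.285, 0.0697]
tool_rot: [-3.142, 0.002, -3.034]
contact_force: [0.9, 0.4, 0.9]
width: 0.0087
```

Emit:
play_rows --motion '[[[0,0,0.3,0,-1],[0,0,0.3,0,-1],[0,0,0,0,-1]]]'

```text
time: 32.35
tcp_pos: [0.4897, -0.285, 0.0639]
tool_rot: [-3.142, 0.002, -3.034]
contact_force: [0.7, 0.1, 3.2]
width: 0.0086
```

Emit:
play_rows --motion '[[[0,0,0.3,0,-1],[0,0,0.3,0,-1],[0,0,0,0,-1]]]'

```text
time: 32.6
tcp_pos: [0.4896, -0.285, 0.0578]
tool_rot: [-3.141, 0.002, -3.034]
contact_force: [0.8, 1.5, 2.1]
width: 0.0092
```

Emit:
play_rows --motion '[[[0,0,0.3,0,-1],[0,0,0.3,0,-1],[0,0,0.1,0,-1],[0,0,0,0,-1]]]'

```text
time: 32.93
tcp_pos: [0.4894, -0.285, 0.0508]
tool_rot: [-3.142, 0.001, -3.035]
contact_force: [1.2, 1.5, 3.6]
width: 0.0089
```

Emit:
play_rows --motion '[[[0,0,0.2,0,-1],[0,0,0.1,0,-1],[0,0,0,0,-1]]]'

```text
time: 33.18
tcp_pos: [0.4893, -0.285, 0.0478]
tool_rot: [3.142, 0.001, -3.035]
contact_force: [1.0, 1.1, 5.4]
width: 0.0088
```

Emit:
play_rows --motion '[[[0,0,0.15,0,-1],[0,0,0,0,-1],[0,0,0,0,-1]]]'

```text
time: 33.43
tcp_pos: [0.4894, -0.2849, 0.0473]
tool_rot: [3.141, 0.001, -3.035]
contact_force: [-1.1, 3.5, 10.1]
width: 0.0089
```

Emit:
play_rows --motion '[[[0,0,0.15,0,-1],[0,0,0,0,-1],[0,0,0,0,-1]]]'

```text
time: 33.68
tcp_pos: [0.4894, -0.2849, 0.0472]
tool_rot: [3.14, 0.002, -3.035]
contact_force: [-4.5, 5.8, 20.0]
width: 0.0087
```

Emit:
play_rows --motion '[[[0,0,-0.2,0,-0.3],[0,0,0,0,-0.3],[0,0,0,0,-0.3],[0,0,0,0,-0.3],[0,0,-2,0,-0.3],[0,0,-3.5,0,-0.3],[0,0,-3,0,-0.3],[0,0,-2.5,0,-0.3]]]'

```text
time: 34.35
tcp_pos: [0.4883, -0.2857, 0.1575]
tool_rot: [-3.141, -0.0, -3.036]
contact_force: [0.2, 0.3, 0.1]
width: 0.0298
```

```bash
python3 plan.py 505.5 219.5 180 179.5 -0.3;python3 - <<'E'
from h import *
look(20,('side',))
crop(20,'side',200,80,360,250,4,'s20')
E
```

```text
t 34.4 pos [ 488.3 -285.7  183.5] yaw -174.0 rpy [-3.141 -0.    -3.036] w 29.8 F [0.2 0.3 0.1] n 13
[[-0.54, 3.85, 0.03, 0.5, -0.3], [-0.51, 3.85, 0.03, 0.5, -0.3], [-0.47, 3.86, 0.03, 0.5, -0.3], [-0.44, 3.86, 0.03, 0.5, -0.3], [-0.41, 3.87, 0.03, 0.5, -0.3], [-0.37, 3.87, 0.03, 0.5, -0.3], [-0.34, 3.87, 0.03, 0.5, -0.3], [-0.3, 3.88, 0.03, 0.5, -0.3]]
[[-0.27, 3.88, 0.03, 0.5, -0.3], [-0.24, 3.88, 0.03, 0.5, -0.3], [-0.2, 3.88, 0.03, 0.5, -0.3], [-0.17, 3.88, 0.03, 0.5, -0.3], [-0.14, 3.89, 0.03, 0.5, -0.3]]
```

View pics/s20.png

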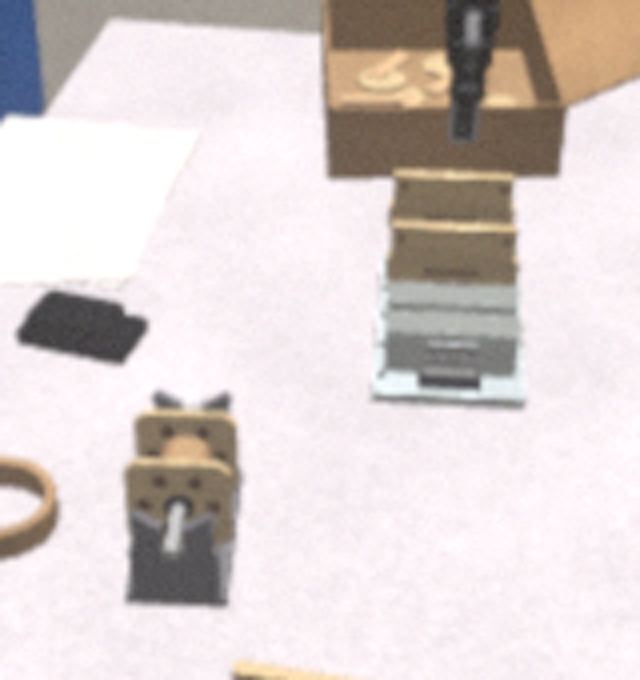

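The side view shows panels standing in slots 0 and 2, with top edges at crop y≈175 and 225, and the reel sitting in its stand. Next is panel C.

Emit:
play_rows --motion '[[[-0.55,3.8,0,0.5,-0.3],[-0.5,3.8,0,0.5,-0.3],[-0.5,3.8,0,0.5,-0.3],[-0.45,3.8,0,0.5,-0.3],[-0.4,3.8,0,0.5,-0.3],[-0.4,3.8,0,0.5,-0.3],[-0.35,3.8,0,0.5,-0.3],[-0.3,3.8,0,0.5,-0.3]]]'

```text
time: 35.07
tcp_pos: [0.4991, 0.0222, 0.1558]
tool_rot: [3.141, -0.001, -3.106]
contact_force: [0.5, 0.0, -0.7]
width: 0.0298
```

Emit:
play_rows --motion '[[[-0.3,3.8,0,0.5,-0.3],[-0.25,3.8,0,0.5,-0.3],[-0.2,3.8,0,0.5,-0.3],[-0.2,3.8,0,0.5,-0.3],[-0.15,3.8,0,0.5,-0.3],[0,1.0,0,0,-0.3],[0,0,0,0,-0.3],[0,0,0,0,-0.3]]]'

```text
time: 35.73
tcp_pos: [0.5068, 0.2205, 0.1555]
tool_rot: [-3.14, -0.001, 3.136]
contact_force: [1.0, -0.8, -0.6]
width: 0.0298
```

```bash
python3 plan.py 505.5 219.5 71 179.5 -0.3
```

```text
t 35.7 pos [506.8 220.5 181.5] yaw 179.7 rpy [-3.140e+00 -1.000e-03  3.136e+00] w 29.8 F [ 1.  -0.8 -0.6] n 3
[[0.04, -0.03, 3.68, 0.1, -0.3], [0.04, -0.03, 3.68, 0.1, -0.3], [0.04, -0.03, 3.68, 0.1, -0.3]]
```

Emit:
play_rows --motion '[[[0.2,-0.1,3,0,-0.3],[0,0,3,0,-0.3],[0,0,3,0,-0.3],[0,0,1.9,0,-0.3],[0,0,0,0,-0.3],[0,0,0,0,-1],[0,0,0,0,-1],[0,0,0,0,-1]]]'

```text
time: 36.4
tcp_pos: [0.5071, 0.2198, 0.0494]
tool_rot: [3.14, 0.003, 3.133]
contact_force: [-0.1, 0.1, -0.1]
width: 0.0087
```

Emit:
play_rows --motion '[[[0,0,0,0,-1],[0,0,0,0,-1],[0,0,0,0,-1]]]'

```text
time: 36.65
tcp_pos: [0.506, 0.2202, 0.0485]
tool_rot: [3.14, 0.002, 3.135]
contact_force: [0.5, 0.5, -1.1]
width: 0.0088
```

Emit:
play_rows --motion '[[[0,0,-1,0,-1],[0,0,-2.5,0,-1],[0,0,-4,0,-1],[0,0,-3,0,-1],[0,0,-1,0,-1],[0,0,0,0,-1],[0,0,0,0,-1]]]'

```text
time: 37.23
tcp_pos: [0.5053, 0.22, 0.163]
tool_rot: [3.141, 0.001, 3.135]
contact_force: [0.5, 0.4, -1.2]
width: 0.009
```

```bash
python3 plan.py 478 -201.5 185 186.2 -1
```

```text
t 37.2 pos [505.3 220.  189. ] yaw 179.6 rpy [3.141e+00 1.000e-03 3.135e+00] w 9.0 F [ 0.5  0.4 -1.2] n 11
[[0.22, -3.83, 0.04, -0.6, -1.0], [0.26, -3.83, 0.04, -0.6, -1.0], [0.3, -3.83, 0.04, -0.6, -1.0], [0.34, -3.82, 0.04, -0.6, -1.0], [0.38, -3.82, 0.04, -0.6, -1.0], [0.42, -3.82, 0.04, -0.6, -1.0], [0.46, -3.81, 0.04, -0.6, -1.0], [0.5, -3.81, 0.04, -0.6, -1.0]]
[[0.54, -3.8, 0.04, -0.6, -1.0], [0.58, -3.8, 0.04, -0.6, -1.0], [0.62, -3.79, 0.04, -0.6, -1.0]]
```

Emit:
play_rows --motion '[[[0.2,-2.8,0,-0.6,-1],[0.25,-3.8,0,-0.6,-1],[0.3,-3.8,0,-0.6,-1],[0.35,-3.8,0,-0.6,-1],[0.4,-3.8,0,-0.6,-1],[0.4,-3.8,0,-0.6,-1],[0.45,-3.8,0,-0.6,-1],[0.5,-3.8,0,-0.6,-1]]]'

```text
time: 37.9
tcp_pos: [0.4831, -0.0764, 0.16]
tool_rot: [3.141, -0.005, -3.064]
contact_force: [0.4, 0.1, -0.2]
width: 0.0087
```

Emit:
play_rows --motion '[[[0.55,-3.8,0,-0.6,-1],[0.6,-3.8,0,-0.6,-1],[0.6,-3.8,0,-0.6,-1],[0,-1.0,0,0,-1],[0,0,1,0,-1],[0,0,1.5,0,-1],[0,0,0.5,0,-1],[0,0,0,0,-1]]]'

```text
time: 38.57
tcp_pos: [0.4768, -0.1968, 0.1288]
tool_rot: [3.138, -0.007, -3.031]
contact_force: [0.0, 0.9, -0.5]
width: 0.0088
```

Emit:
play_rows --motion '[[[0,0,0,0,-1],[0,0,0,0,-1]]]'

```text
time: 38.73
tcp_pos: [0.4797, -0.1987, 0.1322]
tool_rot: [3.141, -0.0, -3.031]
contact_force: [0.6, -0.3, -0.3]
width: 0.009
```

```bash
python3 rel.py 21 4
```

```text
tcp in slot: x 2.5 y 2.7 tipz 158.6 yaw rel 0.1
panel face n 394 y med 9.565888049006773 slope yaw deg 0.2337174219409843 lean -0.010124298115890183
 rx ends [-46.6  53.8] z [105.8 184.9]
wall 0 lip y -8.838006374435736 rx ends [-46.2  53.3]
wall 1 lip y -8.192463378352983 rx ends [-48.4  51.8]
wall 2 lip y -8.611907531000952 rx ends [-47.9  53.5]
wall 3 lip y -8.237139293260917 rx ends [-46.8  49.7]
wall 4 lip y -8.648928359274635 rx ends [-48.8  53.4]
wall4 face -3.090962511607387
```

Emit:
play_rows --motion '[[[0.1,-0.2,1,0,-1],[0,0,1.5,0,-1],[0,0,1,0,-1],[0,0,0,0,-1],[0,0,0,0,-1]]]'

```text
time: 39.2
tcp_pos: [0.478, -0.2018, 0.0966]
tool_rot: [3.141, -0.002, -3.034]
contact_force: [0.7, 0.7, -0.2]
width: 0.0088
```

```bash
python3 rel.py 22 4|head -3
```

```text
tcp in slot: x 0.8 y -0.2 tipz 123.3 yaw rel -0.0
panel face n 372 y med 6.782345224170278 slope yaw deg -0.22901835138549193 lean -0.013686328810339637
 rx ends [-48.3  52.3] z [ 71.  149.3]
```

View pics/s22.png

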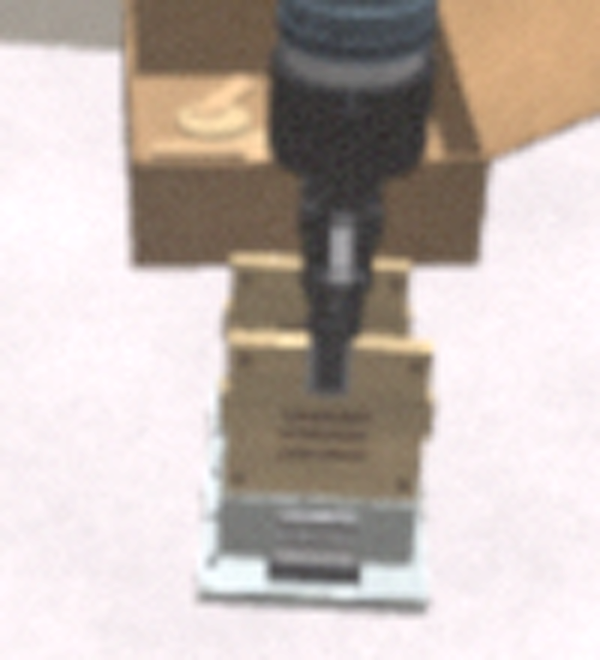

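Panel C is aligned over slot 4: y error about 0, and its ends match the wall ends. I'm lowering and pushing it in.

Emit:
play_rows --motion '[[[0,0.05,0.5,0,-1],[0,0,0.5,0,-1],[0,0,0.6,0,-1],[0,0,0.3,0,-1],[0,0,0,0,-1]]]'

```text
time: 39.67
tcp_pos: [0.4788, -0.2019, 0.078]
tool_rot: [-3.141, 0.0, -3.033]
contact_force: [0.9, -1.4, -1.9]
width: 0.009
```

Emit:
play_rows --motion '[[[0,0,0.4,0,-1],[0,0,0.4,0,-1],[0,0,0,0,-1]]]'

```text
time: 39.92
tcp_pos: [0.4799, -0.2018, 0.0708]
tool_rot: [-3.141, 0.002, -3.033]
contact_force: [0.7, 0.4, -0.1]
width: 0.0089
```

Emit:
play_rows --motion '[[[0,0,0.3,0,-1],[0,0,0.3,0,-1],[0,0,0,0,-1]]]'

```text
time: 40.17
tcp_pos: [0.4799, -0.2017, 0.0648]
tool_rot: [-3.141, 0.002, -3.033]
contact_force: [1.0, 0.0, 2.1]
width: 0.0092
```

Emit:
play_rows --motion '[[[0,0,0.3,0,-1],[0,0,0.3,0,-1],[0,0,0,0,-1]]]'

```text
time: 40.42
tcp_pos: [0.4798, -0.2017, 0.0587]
tool_rot: [-3.141, 0.002, -3.033]
contact_force: [0.3, -0.1, 1.5]
width: 0.0088
```

Emit:
play_rows --motion '[[[0,0,0.3,0,-1],[0,0,0.2,0,-1],[0,0,0,0,-1]]]'

```text
time: 40.67
tcp_pos: [0.4796, -0.2017, 0.0537]
tool_rot: [-3.141, 0.002, -3.033]
contact_force: [1.7, -0.2, 3.3]
width: 0.0089
```

Emit:
play_rows --motion '[[[0,0,0.3,0,-1],[0,0,0.1,0,-1],[0,0,0,0,-1]]]'

```text
time: 40.92
tcp_pos: [0.4793, -0.2017, 0.0496]
tool_rot: [-3.141, 0.001, -3.033]
contact_force: [1.0, -0.4, 3.6]
width: 0.009
```

Emit:
play_rows --motion '[[[0,0,0.2,0,-1],[0,0,0,0,-1],[0,0,0,0,-1]]]'

```text
time: 41.17
tcp_pos: [0.4795, -0.2017, 0.0481]
tool_rot: [3.142, 0.001, -3.033]
contact_force: [0.1, -0.0, 7.3]
width: 0.009
```

Emit:
play_rows --motion '[[[0,0,0.15,0,-1],[0,0,0,0,-1],[0,0,0,0,-1]]]'

```text
time: 41.42
tcp_pos: [0.4795, -0.2016, 0.0481]
tool_rot: [3.14, 0.001, -3.033]
contact_force: [-3.1, 2.0, 18.0]
width: 0.0091
```

Emit:
play_rows --motion '[[[0,0,-0.1,0,-0.3],[0,0,0,0,-0.3],[0,0,0,0,-0.3],[0,0,0,0,-0.3],[0,0,-2,0,-0.3],[0,0,-3.5,0,-0.3],[0,0,-3.5,0,-0.3],[0,0,-3,0,-0.3]]]'

```text
time: 42.08
tcp_pos: [0.478, -0.2017, 0.1678]
tool_rot: [3.141, -0.001, -3.034]
contact_force: [0.6, 0.6, 0.4]
width: 0.0299
```

Emit:
play_rows --motion '[[[0,3.8,0,0,-0.3],[0.3,3.8,0,0,-0.3],[0.3,3.8,0,0,-0.3],[0.3,3.8,0,0,-0.3],[0.3,3.8,0,0,-0.3],[0.3,3.8,0,0,-0.3],[0.3,3.8,0,0,-0.3],[0.3,3.8,0,0,-0.3]]]'

```text
time: 42.75
tcp_pos: [0.4236, 0.0998, 0.1665]
tool_rot: [3.141, -0.001, -3.034]
contact_force: [0.6, -0.4, 0.2]
width: 0.0297
```

Emit:
play_rows --motion '[[[0,3.8,0,0,-0.3],[0,3.8,0,0,-0.3],[0,3.8,0,0,-0.3],[0,3.8,0,0,-0.3],[0,3.8,0,0,-0.3],[0,0,0,0,-0.3],[0,0,0,0,-0.3]]]'

```text
time: 43.33
tcp_pos: [0.4029, 0.2898, 0.1662]
tool_rot: [-3.141, -0.001, -3.028]
contact_force: [0.3, -0.4, -0.4]
width: 0.0294
```

```bash
python3 - <<'E'
from meas import *
O=look(23)
crop(23,'side',180,70,380,270,3,'s23');crop(23,'top',220,130,400,270,4,'t23')
a=np.radians(6.2);c=np.array([487,-285.5])
for n in('top','side'):
    X=O[n][2]*1000;Q=X[...,:2]-c;rx=Q[...,0]*np.cos(a)+Q[...,1]*np.sin(a);ry=-Q[...,0]*np.sin(a)+Q[...,1]*np.cos(a);z=X[...,2]
    for k in(0,2,4):
        s=-84+42*k
        m=(abs(ry-s)<15)&(abs(rx)<75)&(z>78)&(z<125)
        P=m&(z>92)
        print(n,k,m.sum(),'rx',np.percentile(rx[m],[1,99]),'mid',np.percentile(rx[m],[1,99]).mean(),'ry',np.percentile(ry[m]-s,[5,50,95]),'topz',np.percentile(z[P],[50,90,98]),'yaw',np.degrees(np.polyfit(rx[m],ry[m],1)[0]))
    m=(abs(X[...,0]-638)<60)&(abs(X[...,1]-11)<45)&(z>60)&(z<110)
    print(n,'reel',np.percentile(X[m],[2,50,98],axis=0))
# axle in top
p=O['top'][0]; X=O['top'][2]*1000
for lo,hi in((-68,-30),(50,88)):
    m=(X[...,0]>600)&(X[...,0]<680)&(X[...,1]>lo-3)&(X[...,1]<hi+5)&(X[...,2]>44)&(X[...,2]<68)&(p.min(-1)>85)
    print('axle',m.sum(),X[m].mean(0) if m.any() else '')
for nm,(u,v) in dict().items(): pass
E
```

```text
top 0 177 rx [-46.2  48.9] mid 1.3575904179848166 ry [-5.3  2.2  4.5] topz [ 99.9 102.1 104. ] yaw 0.15293744012483287
top 2 160 rx [-46.7  48.7] mid 0.9553276534958677 ry [-5.1  1.6  4.4] topz [100.3 102.8 103.8] yaw 0.1369204828330032
top 4 147 rx [-46.9  48.8] mid 0.927954377072794 ry [-5.1  0.9  4.1] topz [100.4 103.4 104.8] yaw -0.07829359736159208
top reel [[605.9 -14.2  60.8]
 [637.4  18.2  72.4]
 [668.8  50.8  94.3]]
side 0 146 rx [-17.   54.4] mid 18.692688560906163 ry [-0.6  6.7 11.3] topz [ 97.5  99.9 100.6] yaw 0.5395449742623925
side 2 151 rx [-13.   52.7] mid 19.836346082778952 ry [0.4 5.8 9.8] topz [ 97.2  99.6 100.3] yaw 0.6003418924941877
side 4 148 rx [-9.1 51.2] mid 21.048993138346685 ry [-1.4  6.  10. ] topz [ 97.7  99.7 101.1] yaw 1.1685411118085385
side reel [[605.   -8.4  60.8]
 [639.4  15.6  76.3]
 [677.3  55.3  91.2]]
axle 34 [647.6 -45.5  59. ]
axle 43 [631.5  74.1  58.3]
```

View pics/s23.png

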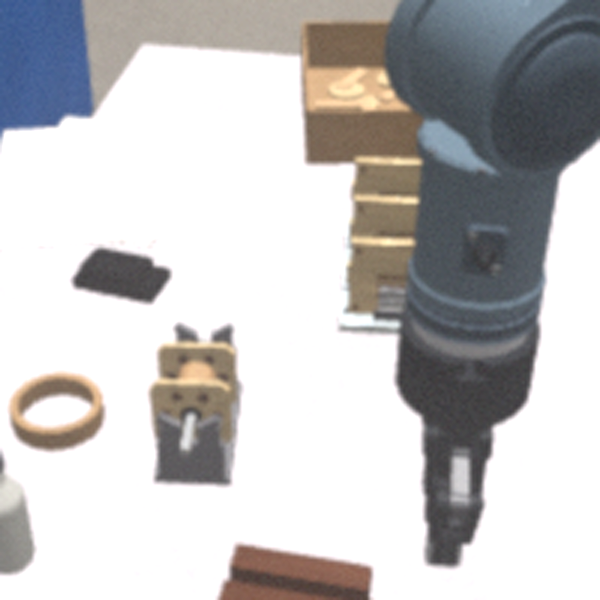

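View pics/t23.png

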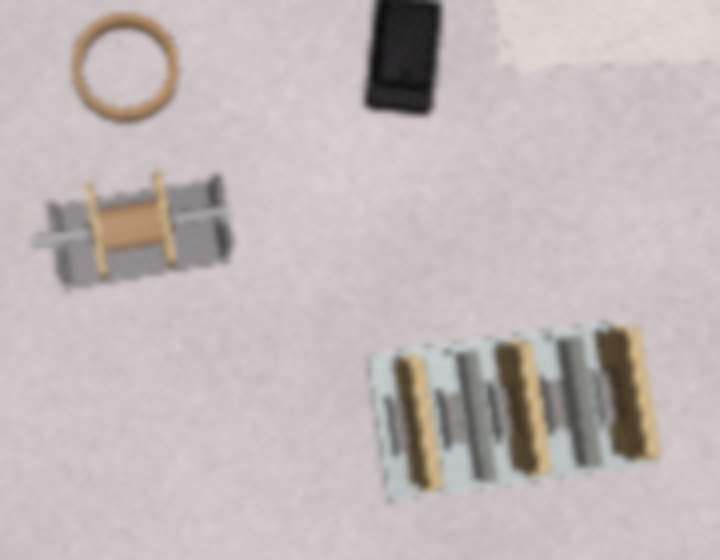

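```bash
python3 - <<'E'
from meas import *
for t in(12,23):
    p,d,X=load(t,'top');X=X*1000;a=np.radians(8.4);Q=X[...,:2]-[638,11.2]
    sx=Q[...,0]*np.cos(a)+Q[...,1]*np.sin(a);sy=-Q[...,0]*np.sin(a)+Q[...,1]*np.cos(a);z=X[...,2]
    for lo,hi in((-45,0),(0,60)):
        m=(abs(sx)<45)&(sy>lo)&(sy<hi)&(z>76)&(z<100)&(abs(sy)<55);print(t,'flange',m.sum(),sy[m].mean(),sx[m].mean())
    h=cv2.cvtColor(p,cv2.COLOR_BGR2HSV)
    m=(h[...,1]>50)&(abs(sx)<50)&(abs(sy)<60)&(z>45);print(' color body',m.sum(),np.percentile(sy[m],[1,99]),sy[m].mean())
    for lo,hi in((-62,-34),(48,62)):
        m=(abs(sx)<12)&(sy>lo)&(sy<hi)&(z>45)&(z<72);print('  axle',m.sum(),sx[m].mean(),z[m].mean())
    b=up(p,225,168,290,205)
    hb=cv2.cvtColor(b,cv2.COLOR_BGR2HSV);rectw('top',hb[...,1]>45,.075,'body',off=(225,168))
E
```

```text
12 flange 50 -27.241932143071537 -0.6823217185548677
12 flange 46 26.054509080241463 -0.22340365154106315
 color body 263 [-30.   29.9] -0.9163399158441247
  axle 27 0.2905874672874628 58.90775331135661
  axle 15 -0.3348748056401199 58.40663694168754
body ctr [637.6  10.7] size [74.9 63.9] ang 8.3 centroid [636.6  10.1] 
   box [595.9  36.9 605.1 -26.3 679.2 -15.6 670.1  47.7]
23 flange 46 -19.57960082741797 0.6505729634746211
23 flange 48 32.54233361724541 1.8429676132705788
 color body 262 [-22.1  37.6] 7.451509295813088
  axle 27 1.8803034921307964 58.0366583661021
  axle 17 1.996691811739681 57.62838141955953
body ctr [637.5  18.7] size [73.8 63.8] ang 8.7 centroid [636.9  18.2] 
   box [596.2  44.7 605.8 -18.3 678.7  -7.2 669.1  55.8]
```

```bash
python3 plan.py 638 20 180 98.4 1
```

```text
t 43.4 pos [404.1 286.  192.2] yaw -173.8 rpy [-3.140e+00 -1.000e-03 -3.034e+00] w 29.9 F [-0.1 -0.4 -0.2] n 13
[[-1.57, -2.23, 0.09, 6.8, 1.0], [-1.82, -2.03, 0.09, 6.8, 1.0], [-2.05, -1.8, 0.09, 6.8, 1.0], [-2.25, -1.54, 0.09, 6.8, 1.0], [-2.41, -1.26, 0.09, 6.8, 1.0], [-2.55, -0.97, 0.09, 6.8, 1.0], [-2.64, -0.66, 0.09, 6.8, 1.0], [-2.7, -0.34, 0.09, 6.8, 1.0]]
[[-2.72, -0.02, 0.09, 6.8, 1.0], [-2.71, 0.3, 0.09, 6.8, 1.0], [-2.65, 0.62, 0.09, 6.8, 1.0], [-2.56, 0.93, 0.09, 6.8, 1.0], [-2.43, 1.23, 0.09, 6.8, 1.0]]
```

Emit:
play_rows --motion '[[[-1.6,-2.2,0,6.8,1],[-1.8,-2.0,0,6.8,1],[-2.05,-1.8,0,6.8,1],[-2.25,-1.55,0,6.8,1],[-2.4,-1.25,0,6.8,1],[-2.55,-1.0,0,6.8,1],[-2.65,-0.65,0,6.8,1],[-2.7,-0.35,0,6.8,1]]]'

```text
time: 44.1
tcp_pos: [0.5487, 0.12, 0.1668]
tool_rot: [-3.141, -0.0, 2.29]
contact_force: [-0.1, -0.2, -0.1]
width: 0.0851
```

Emit:
play_rows --motion '[[[-2.7,0,0,6.8,1],[-2.7,0.3,0,6.8,1],[-2.65,0.6,0,6.8,1],[-2.55,0.95,0,6.8,1],[-2.45,1.2,0,6.4,1],[0,0,0,0,1],[0,0,0,0,1],[0,0,0,0,1]]]'

```text
time: 44.77
tcp_pos: [0.6371, 0.0209, 0.1665]
tool_rot: [-3.14, -0.001, 1.712]
contact_force: [0.0, -0.2, 0.1]
width: 0.0855
```

```bash
python3 plan.py 638 20 120 98.4 1
```

```text
t 44.8 pos [637.1  20.9 192.5] yaw 98.1 rpy [-3.140e+00 -1.000e-03  1.712e+00] w 85.5 F [ 0.  -0.2  0.1] n 2
[[-0.05, 0.04, 3.63, -0.1, 1.0], [-0.05, 0.04, 3.63, -0.1, 1.0]]
```

Emit:
play_rows --motion '[[[-0.1,0.1,3.5,-0.3,1],[0,0,3.5,0,1],[0,0,3,0,1],[0,0,2.5,0,1],[0,0,2,0,1],[0,0,1.3,0,1],[0,0,0,0,1],[0,0,0,0,1]]]'

```text
time: 45.43
tcp_pos: [0.6385, 0.0221, 0.0088]
tool_rot: [-3.141, -0.001, 1.72]
contact_force: [1.1, -0.7, 0.7]
width: 0.0853
```

Emit:
play_rows --motion '[[[0,0,0,0,-1],[0,0,0,0,-1],[0,0,0,0,-1],[0,0,0,0,-1],[0,0,0,0,-1],[0,0,0,0,-1],[0,0,0,0,-1]]]'

```text
time: 46.02
tcp_pos: [0.6394, 0.0212, 0.0095]
tool_rot: [3.141, -0.0, 1.719]
contact_force: [-0.2, 0.6, 1.7]
width: 0.0076
```

Emit:
play_rows --motion '[[[0,0,-0.3,0,-1],[0,0,0,0,-1],[-0.4,0,0,0,-1],[-0.4,0,0,0,-1],[0,0,0,0,-1],[0,0,0.2,0,-1],[0,0,0,0,-1],[0,0,0,0,-1]]]'

```text
time: 46.68
tcp_pos: [0.6403, 0.0133, 0.0097]
tool_rot: [-3.141, -0.0, 1.719]
contact_force: [-0.2, 0.4, -2.1]
width: 0.0076
```

Emit:
play_rows --motion '[[[0,0,0.15,0,-1],[0,0,0,0,-1],[0,0,0,0,-1]]]'

```text
time: 46.93
tcp_pos: [0.6405, 0.0135, 0.0094]
tool_rot: [-3.142, -0.001, 1.719]
contact_force: [-1.7, -0.8, 4.9]
width: 0.0078
```

Bottomed again (contact, +5 N). I'm releasing, lifting clear and checking.

Emit:
play_rows --motion '[[[0,0,0,0,1],[0,0,0,0,1],[0,0,0,0,1],[0,0,0,0,1],[0,0,0,0,1],[0,0,-1,0,1],[0,0,-2,0,1],[0,0,-3,0,1]]]'

```text
time: 47.6
tcp_pos: [0.6376, 0.0134, 0.0666]
tool_rot: [-3.135, -0.0, 1.719]
contact_force: [0.7, -0.9, 0.2]
width: 0.0852
```

Emit:
play_rows --motion '[[[0,0,-4,0,1],[0,0,-4,0,1],[0,0,-2,0,1],[3.5,-1.5,0,0,1],[3.5,-2,0,0,1],[3.5,-2,0,0,1],[3.5,-2,0,0,1],[3.5,-2,0,0,1]]]'

```text
time: 48.27
tcp_pos: [0.5196, 0.1734, 0.1694]
tool_rot: [3.14, -0.001, 1.718]
contact_force: [0.0, -0.5, 0.2]
width: 0.0854
```

Emit:
play_rows --motion '[[[3.5,-2,0,0,1],[3.5,-2,0,0,1],[3.5,-1,0,0,1],[0,0,0,0,1],[0,0,0,0,1]]]'

```text
time: 48.68
tcp_pos: [0.4541, 0.272, 0.1693]
tool_rot: [3.141, -0.002, 1.726]
contact_force: [0.7, -0.6, -0.2]
width: 0.0854
```

```bash
cat > final.py <<'E'
from meas import *
import sys
t=sys.argv[1];look(t)
crop(t,'side',180,70,380,270,3,'s'+t);crop(t,'top',180,120,400,270,3.5,'t'+t)
p,d,X=load(t,'top');X=X*1000;a=np.radians(8.4);Q=X[...,:2]-[638,11.2]
sx=Q[...,0]*np.cos(a)+Q[...,1]*np.sin(a);sy=-Q[...,0]*np.sin(a)+Q[...,1]*np.cos(a);z=X[...,2]
h=cv2.cvtColor(p,cv2.COLOR_BGR2HSV)
m=(h[...,1]>50)&(abs(sx)<50)&(abs(sy)<60)&(z>45);print(' reel y ends',m.sum(),np.percentile(sy[m],[1,99]),sy[m].mean())
for lo,hi in((-62,-34),(34,62)):
    m=(abs(sx)<12)&(sy>lo)&(sy<hi)&(z>45)&(z<72);print('  axle x,z',m.sum(),sx[m].mean(),z[m].mean())
b=up(p,225,168,290,205);hb=cv2.cvtColor(b,cv2.COLOR_BGR2HSV);rectw('top',hb[...,1]>45,.075,'body',off=(225,168))
p0=cv2.imread('pics/top0.png')
for nm,(x0,y0,x1,y1) in dict(glue=(185,138,208,162),tape=(234,130,268,164),mouse=(308,125,334,162)).items():
    print(nm,'mean abs img change',np.abs(p0[y0:y1,x0:x1].astype(int)-p[y0:y1,x0:x1]).mean())
print(observe()['time'],observe()['tcp_pos'],observe()['contact_force'])
E
python3 final.py 24
```

```text
reel y ends 264 [-30.5  29.2] -1.4277013707834094
  axle x,z 26 1.1111568890403605 58.63183201931387
  axle x,z 29 0.574043651344946 58.902333709200455
body ctr [639.3  10.9] size [75.2 63.8] ang 7.9 centroid [637.9  10.1] 
   box [597.7  37.4 606.4 -25.9 680.9 -15.5 672.2  47.7]
glue mean abs img change 6.153381642512077
tape mean abs img change 6.40080738177624
mouse mean abs img change 4.405751905751906
48.7833 [0.5 0.3 0.2] [ 0.6  0.1 -1. ]
```

View pics/t24.png

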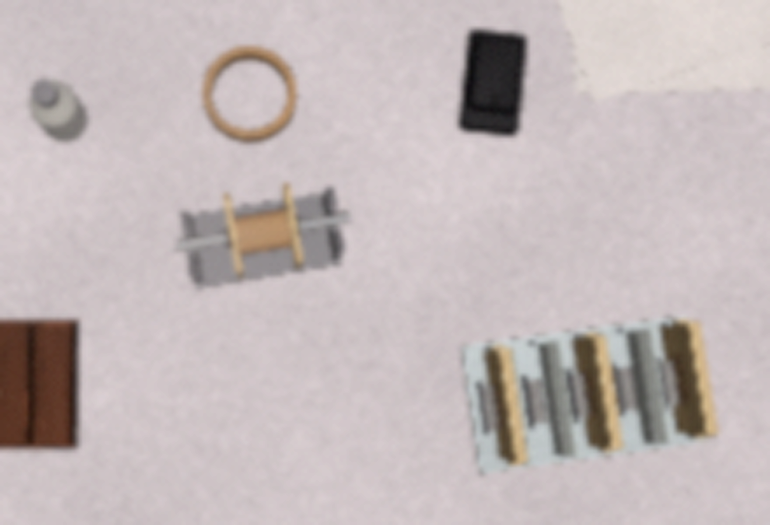

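View pics/s24.png

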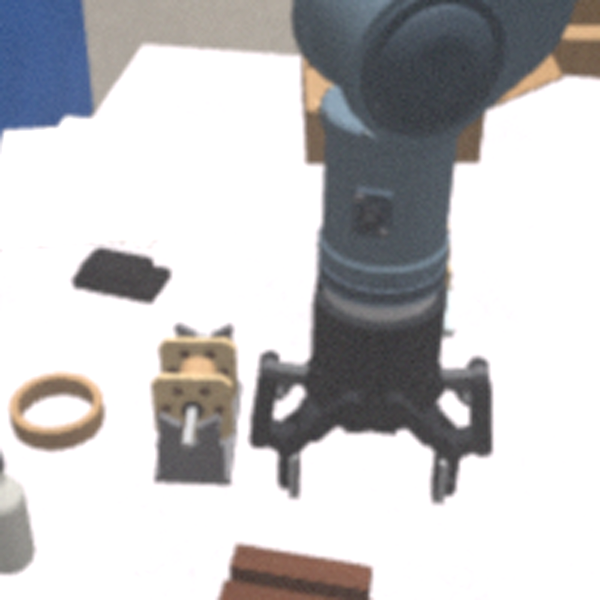

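```bash
python3 -c "
from bench import *
print(sign_off())"
```

```text
the job is handed in; nothing more can be done
None
```

I moved all three plywood panels in the block to rack slots 0, 2 and 4, set the reel in the grey stand, and handed the job in at about 49 s. The hand-in reports no verdict, so what follows is my own last checks.

- **Panels:** Each one hit a hard stop at 18–20 N at the expected seated height. Their tops read 100 mm above the table, which is what a fully home panel should show. From above they are about 1 mm off centre along the slots and turned less than 0.2° from them. That measurement is from just before I re-centred the reel; the last top picture still shows them in place.
- **Reel:** It moved about 8 mm along its axle after I first seated it. I lifted it slightly, shifted it back and lowered it until it touched bottom again. It now measures within about 1.5 mm of the stand's middle, with the axle within about 0.5° of the stand's line. Both axle ends read the same height to within 0.3 mm.
- **Bystanders:** The glue, mouse and tape look unmoved compared with the first picture.

**Disagreements:**
- **Finger height:** The real fingertips sit 26 mm higher than the reported tool position. My first two grasps at the reel closed on nothing. I touched the table to measure the offset and corrected for it from then on.
- **Reel core:** The fingers closed right through the 36 mm core onto the axle, so I carried the reel by its axle.
- **Cameras:** The two views differed by about 2–4 mm in y. I used their average and checked each panel against the rack before lowering it.

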